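# Go-gauge the bored bushings and sort them

## Task

Some of the brass bushings standing in the blue pocket tray were not bored to size all the way down; find out which with the go gauge from the wooden block. Put every bushing that the gauge passes through, down to its shoulder, into the green bin, and every bushing that it sticks in half-way into the red bin. Finish with the gauge back upright and fully home in its block and every bushing lying or standing inside its bin, and leave the capacitor, the tin and the solder reel where they are.

Things in the scene. Friction and masses are not known exactly. Their poses are not given: they have to be found in the camera images.
- bush_1_mid (a point): flanged brass bushing, all alike, flange up in the tray: 70 mm tall, barrel 32 mm across, top flange 40 mm across, 7 thick; 0.12 kg. Bore 18 mm across from the top: right through in a sound one; in a faulty one it narrows to 11 mm from 35 mm below the top. This point: centre on the axis, 35 mm above the foot; z up the axis to the flange. None if absent
- bush_2_mid (a point): flanged brass bushing, all alike, flange up in the tray: 70 mm tall, barrel 32 mm across, top flange 40 mm across, 7 thick; 0.12 kg. Bore 18 mm across from the top: right through in a sound one; in a faulty one it narrows to 11 mm from 35 mm below the top. This point: centre on the axis, 35 mm above the foot; z up the axis to the flange. None if absent
- bush_3_mid (a point): flanged brass bushing, all alike, flange up in the tray: 70 mm tall, barrel 32 mm across, top flange 40 mm across, 7 thick; 0.12 kg. Bore 18 mm across from the top: right through in a sound one; in a faulty one it narrows to 11 mm from 35 mm below the top. This point: centre on the axis, 35 mm above the foot; z up the axis to the flange. None if absent
- bush_4_mid (a point): flanged brass bushing, all alike, flange up in the tray: 70 mm tall, barrel 32 mm across, top flange 40 mm across, 7 thick; 0.12 kg. Bore 18 mm across from the top: right through in a sound one; in a faulty one it narrows to 11 mm from 35 mm below the top. This point: centre on the axis, 35 mm above the foot; z up the axis to the flange. None if absent
- bush_5_mid (a point): flanged brass bushing, all alike, flange up in the tray: 70 mm tall, barrel 32 mm across, top flange 40 mm across, 7 thick; 0.12 kg. Bore 18 mm across from the top: right through in a sound one; in a faulty one it narrows to 11 mm from 35 mm below the top. This point: centre on the axis, 35 mm above the foot; z up the axis to the flange. None if absent
- bush_6_mid (a point): flanged brass bushing, all alike, flange up in the tray: 70 mm tall, barrel 32 mm across, top flange 40 mm across, 7 thick; 0.12 kg. Bore 18 mm across from the top: right through in a sound one; in a faulty one it narrows to 11 mm from 35 mm below the top. This point: centre on the axis, 35 mm above the foot; z up the axis to the flange. None if absent
- tray: blue pocket tray, fixed, 150 (x) x 260 (y) x 18 mm, with six square pockets 36 mm wide, 12 mm deep: pocket centres at x = -35 or +35, y = -90, 0 or +90 mm in its frame, pocket floors 6 mm above its underside; some pockets are empty. Origin at the centre of its underside, z up
- gauge_grip (a point): go gauge, 130 mm long, 0.12 kg, nose down in its block: steel pin 14 mm across, 66 long, tapered nose; black round handle 22 across, 56 long (shoulder where it meets the pin); orange head 36 across, 8 thick, which stops it sliding out of fingers closed under it. This point: on the axis on the handle, 105 mm above the nose, 39 above the shoulder, 17 below the head; z from nose to head
- gauge_nose (a point): the tip of the gauge's pin, on the axis, 105 mm below gauge_grip; same axes
- gauge_block_hole (a point): wooden gauge block, fixed, 76 x 76 x 72 mm, with a round hole 18 mm across right through from top to bottom; this point is the centre of the hole's mouth, in the block's top face, 72 mm above the bench. With the gauge fully home its shoulder rests on this face
- green_bin: green open bin, loose, 0.8 kg, 110 (x) x 170 (y) x 35 mm outside, walls and floor 4 mm thick; origin at the centre of its underside, z up
- red_bin: red open bin, loose, the same size and axes as the green one
- capacitor_1: bystander: blue can capacitor, 35 mm across, 46 mm tall, standing; origin under its centre
- flux_tin: bystander: flat round tin with a yellow lid, 49 mm across, 24 mm high; origin under its centre
- solder_reel: bystander: reel of solder with red flanges, 58 x 76 x 50 mm, standing; origin at its underside
Things that resemble listed ones, but are neither listed nor needed, are in the scene too. What is shaped like the part that bears bush_1_mid but purple or turquoise is not meant.

How it is judged:
By the outcome, as a careful person would: the job done as asked, in the order asked, and still so for the second after the job is handed in, with the robot touching nothing.
Of bush_1, bush_2, bush_3, bush_4, bush_5, bush_6 only 4 to 5 are there at a start; the rules pass over those that are not, and their reading is None.
At some moment in a run one of green_bin, red_bin may be knocked a few centimetres aside while the robot is not near it.
Once in a run the grip may slacken for a moment while it holds something.
It also fails if it takes over 210 s, if anything falls off the work surface, if the arm or the gripper's body presses on something with over 40 N, if the wrist force passes 120 N, or if a joint passes its speed limit or range.

## Robot

A 6-joint arm with a two-finger parallel gripper is mounted at the origin on a cart in front of the work surface, level with it; the furniture and walls round the work are solid. World frame = base frame: x ahead of the robot, y to its left, z up, the work surface at z = 0. Lengths are in m, angles in degrees, forces in N, time in s.
With the tool pointing down it reaches from about 0.35 to 0.875 m from the base axis. Payload 4.2 kg.
Tool frame: the origin (TCP) lies on the centre line of the jaws, within the pads' length; the fingertips stand tip_reach ahead of it and the grasp point (between the pads) is the TCP (tip_reach is the distance from the TCP to the fingertips, in m); z points along the fingers, y is the line along which they close (so a half turn about z gives the same grasp; the last joint's range is limited). The gripper opens to 87 mm and grips with 3 to 60 N. Pads are 19 mm wide; open, the fingers measure 117 mm over their backs; the gripper's body (75 mm by 190 mm) begins 51 mm behind the grasp point.
Start: joints at [80.191, 22.042, 0.453, 0, -68.411, -14.817], TCP at [0.26, 0.568, 0.242] pointing down, gripper open.
Joint ranges: [-179.83, 179.83], [-69.29, 118.12], [-61.27, 80.66], [-181.25, 117.63], [-171.15, -9.14], [-177.46, 177.46]. Speed limits (degrees/s): [159.86, 159.86, 180, 180, 180, 180].

## Interface

Orientations are given as a 3x3 rotation matrix whose columns are the frame's x, y, z axes.
In Python, from station import sense, capture, finish_job, tip_reach gives the robot as it stands.
- The arm moves only by the tool arm_command, never from a script. Its argument "deltas" is a list of rows, each a list of 7 numbers: the turn, a rotation vector about the tool's x, y, z in rad, then the shift along the tool's x, y, z in cm, then the closure, from -1 (fully open) to 1 (shut), so that 0 is half open. In form: [[rx, ry, rz, dx, dy, dz, hand], ...]. A call has 1 to 8 rows; each row is the pose to reach, as a shift and turn from the pose commanded when the call began, along the tool's axes at that moment; what a row does not reach only later rows make up. A row lasts 1/12 s, in which the tool goes at most 41.7 mm and 7.16 degrees, less where a joint would pass 70% of its speed; a pose out of reach is approached as far as the arm can. A call with a gripper value outside its range is refused whole. The fingers move at their own pace and stop on an object; the grip force is fixed at half the most. Time passes only in rows, so rows that repeat a pose let the fingers close. It gives the time, the measured TCP pose, the force, the opening and the grip force at its end, in the units of the state.
- sense(): the state, without advancing time (a new reading comes with each control period).
- capture(name): name is "scene" or "top" or "wrist"; returns a dict with "pixels" (480x640x3 uint8, blue, green, red), "fovy" (degrees; the focal length in pixels is half the picture's height over the tangent of half this angle, whatever the lens; pixels are square), "cx", "cy" (the principal point, pixels), "rvec" (rotation vector, rad) and "tvec" (3), from world to camera coordinates, as OpenCV has them. Camera axes: x right, y down, z forward; pixel columns grow to the right and rows downward; lengths in m; the calibration is good to about 2 mm. A picture is of the moment at which its call begins. There is no depth.
- finish_job(): hands the job in; it is judged then, once.
The state is a dict: "time_s": time; "joints": joint angles; "joint_velocities": joint speeds; "effort": joint torques, N m; "tcp_pos": TCP position; "ee_rot": TCP orientation; "wrist_force": force on the tool from outside, world axes, zero at the start; "moment": the same for the moment, N m; "gripper_width": opening from 0.0 (shut) to 1.0 (fully open); "gripper_force": force on a finger pad.
Only numpy, scipy, OpenCV 4.12 (cv2) and the standard library are available. Lean on these libraries where they do the work, as an engineer would, in place of code of your own. Each camera call takes 0.05 s, during which the arm holds its last target. There are 200 camera calls.

## Working session

There is one attempt and no reset: what is moved stays moved. The work goes in short steps, Python scripts to look and compute and a tool call to move; the robot and the scene stay as the last step left them, time stands still between calls to the robot, and variables do not carry over. Pictures are saved under pics/ and viewed, at most 14 in all, crops included, and the job is handed in when it is done.

Besides the shell and the picture viewer there is one more tool, called as name(argument=value, ...) on one line, values as JSON. arm_command: Moves the arm, as the interface text tells. Its arguments: {"type":"object","properties":{"deltas":{"type":"array"}},"required":["deltas"]}

```bash
ls && mkdir -p pics && cat > h.py <<'E'
import numpy as np, cv2
from station import sense, capture, finish_job, tip_reach
def cam(n):
    c=capture(n); c['R']=cv2.Rodrigues(np.array(c['rvec'],float))[0]; c['t']=np.array(c['tvec'],float).ravel()
    c['f']=240/np.tan(np.radians(c['fovy'])/2); return c
def ray(c,u,v,z):
    d=c['R'].T@np.array([(u-c['cx'])/c['f'],(v-c['cy'])/c['f'],1]); o=-c['R'].T@c['t']
    return o+d*(z-o[2])/d[2]
def proj(c,p):
    q=c['R']@np.array(p,float)+c['t']; return c['f']*q[:2]/q[2]+[c['cx'],c['cy']]
E
python3 - <<'E'
from h import *
s=sense(); print(s, tip_reach)
for n in('scene','top','wrist'):
    c=cam(n); cv2.imwrite(f'pics/{n}0.png',c['pixels']); print(n,c['fovy'],c['cx'],c['cy'],-c['R'].T@c['t'],c['R'].tolist())
E
```

```text
pics
{'time_s': 0.0, 'joints': array([ 8.01915762e+01,  2.20915083e+01,  3.79566361e-01, -2.96476982e-02,
       -6.84122161e+01, -1.48160100e+01]), 'joint_velocities': array([ 0.00563663,  0.05677273, -0.00664872,  0.04111214,  0.124573  ,
        0.02148822]), 'effort': array([ 1.12160615e-03, -3.90666068e+01,  1.87403083e+01,  4.21996325e+00,
        1.09042719e-02, -1.83983293e-04]), 'tcp_pos': array([0.26016631, 0.56765058, 0.24044854]), 'ee_rot': array([[ 9.08978980e-01, -4.16841099e-01, -8.43264406e-04],
       [-4.16841943e-01, -9.08976666e-01, -2.05327816e-03],
       [ 8.93830564e-05,  2.21789466e-03, -9.99997536e-01]]), 'wrist_force': array([-0.03413689,  0.3362711 , -0.71157057]), 'moment': array([-0.00456487, -0.00797019,  0.11928856]), 'gripper_force': 0.0, 'gripper_width': 0.9977159685287045} 0.019
scene 43.40945656887333 312.28315960464124 237.61429967338267 [-0.29479825 -0.59436864  1.00775231] [[0.4912224094745542, -0.8709736763718349, -0.010266425733558349], [-0.6125268879149718, -0.3370325465784676, -0.7149964154651631], [0.6192829369611372, 0.3575107237750539, -0.6990527350455221]]
top 56.65140654470146 318.78141330543144 239.9346124844611 [ 0.45481922 -0.12567358  1.0801381 ] [[1.3650383781538267e-05, -0.9999994240434265, -0.001073185204219479], [-0.9967463341359872, 7.289532973964175e-05, -0.08060235773686808], [0.08060238954359962, 0.001070793671271525, -0.9967457590583345]]
wrist 71.1612816169335 315.44664107870545 241.05277813836778 [0.32540225 0.53807403 0.38401924] [[-0.41746673048674665, -0.9086894832053427, 0.0022253199124975254], [-0.8770516553819412, 0.4035699864451556, 0.26059865662058396], [-0.2377013309354878, 0.10683954863562319, -0.9654446582372467]]
```

View pics/top0.png

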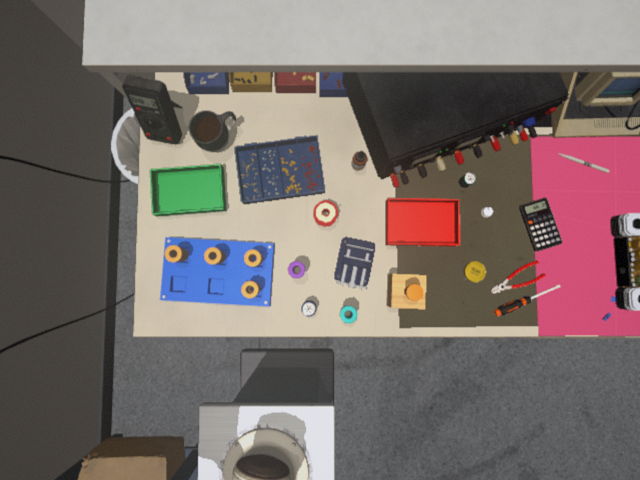

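View pics/scene0.png

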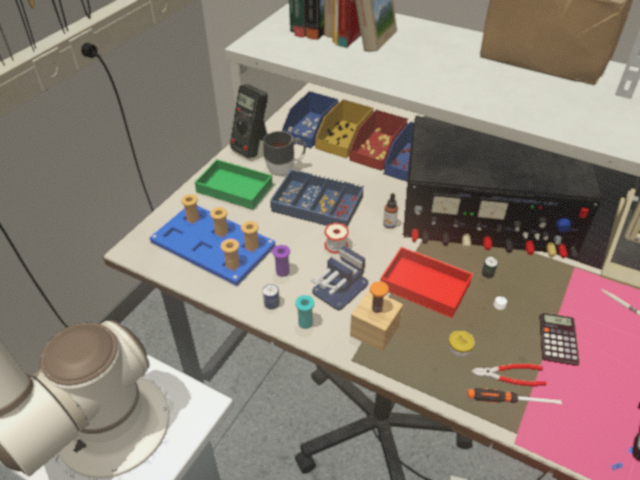

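The top view shows four brass bushings at (174,253), (213,256), (253,258) and (249,289). The purple (297,269) and turquoise (348,314) lookalikes are not meant. The gauge head is at (414,291) in its block, the green bin at (188,190) and the red bin at (423,222). The orange-handled screwdriver (515,305) is no gauge, and the dark blue component tray (280,168) is not the pocket tray. Next I measure.

```bash
cat >> h.py <<'E'
def blobs(c,lo,hi,amin=60,roi=None):
    hsv=cv2.cvtColor(c['pixels'],cv2.COLOR_BGR2HSV); m=cv2.inRange(hsv,np.array(lo),np.array(hi))
    if roi is not None:
        k=np.zeros_like(m); x0,y0,x1,y1=roi; k[y0:y1,x0:x1]=1; m=m*k
    cs,_=cv2.findContours(m,cv2.RETR_EXTERNAL,cv2.CHAIN_APPROX_NONE)
    return [k for k in sorted(cs,key=cv2.contourArea,reverse=True) if cv2.contourArea(k)>amin]
def binpose(c,col,z=0.035):
    r=dict(green=((45,120,60),(75,255,255)),red=((0,180,100),(6,255,255)))[col]
    k=blobs(c,*r,amin=600)[0]; b=cv2.boxPoints(cv2.minAreaRect(k)); P=np.array([ray(c,*p,z)[:2] for p in b])
    return P.mean(0),P
E
python3 - <<'E'
from h import *
c=cam('top')
for col in('green','red'):
    m,P=binpose(c,col); print(col,m.round(4),P.round(3).tolist())
k=blobs(c,(105,150,80),(120,255,255),2000,(150,225,285,320))[0]
P=np.array([ray(c,*p,0.018)[:2] for p in cv2.boxPoints(cv2.minAreaRect(k))]); print('tray',P.mean(0).round(4),P.round(3).tolist())
for k in blobs(c,(8,90,120),(22,255,255),60,(150,225,450,320)):
    (u,v),r=cv2.minEnclosingCircle(k); M=cv2.moments(k); print(round(u),round(v),round(r,1),cv2.contourArea(k),ray(c,u,v,.076).round(4),'head',ray(c,u,v,.136).round(4))
k=blobs(c,(5,200,180),(14,255,255),30,(380,260,440,320))
for q in k: print('head',cv2.minEnclosingCircle(q),ray(c,*cv2.minEnclosingCircle(q)[0],.136).round(4))
im=c['pixels']
cv2.imwrite('pics/crop.png',np.hstack([cv2.resize(im[230:310,155:275],None,fx=4,fy=4),cv2.resize(im[260:340,380:450],None,fx=4,fy=4)]))
E
```

```text
green [0.6597 0.189 ] [[0.706, 0.279], [0.72, 0.11], [0.613, 0.1], [0.6, 0.268]]
red [ 0.5832 -0.3707] [[0.527, -0.285], [0.639, -0.286], [0.639, -0.457], [0.527, -0.454]]
tray [0.4662 0.1186] [[0.401, 0.25], [0.547, 0.245], [0.532, -0.014], [0.386, -0.007]]
408 292 24.1 1148.0 [ 0.4201 -0.3257  0.076 ] head [ 0.4221 -0.3137  0.136 ]
250 289 8.6 205.5 [0.4256 0.0297 0.076 ] head [0.4274 0.0204 0.136 ]
253 258 8.6 203.0 [0.4958 0.0248 0.076 ] head [0.4933 0.0158 0.136 ]
173 253 8.6 202.5 [0.5063 0.2044 0.076 ] head [0.5032 0.1847 0.136 ]
213 255 8.6 202.0 [0.5012 0.1151 0.076 ] head [0.4984 0.1007 0.136 ]
```

View pics/crop.png

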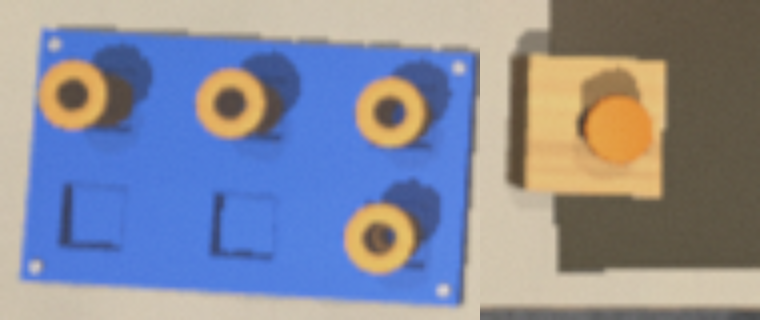

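The crop shows four brass bushings in the tray, their flange rings clear and their bores dark or blue at the bottom. The orange gauge head is over the wooden block at about (414,292), so gauge ≈ (0.421, -0.327). I set out towards it.

arm_command(deltas=[[0, 0, -0.11, 3, 1.5, 0, -1], [0, 0, -0.22, 6, 3, 0, -1], [0, 0, -0.33, 9.5, 4.7, 0, -1], [0, 0, -0.43, 13, 6.5, 0, -1], [0, 0, -0.43, 16.5, 8.3, 0, -1], [0, 0, -0.43, 20, 10, 0, -1], [0, 0, -0.43, 22.9, 11.5, 0, -1], [0, 0, -0.43, 22.9, 11.5, 0, -1]])

```text
time_s: 0.87
tcp_pos: [0.4229, 0.364, 0.2415]
ee_rot: [[1.0, -0.005, -0.0], [-0.005, -1.0, -0.001], [-0.0, 0.001, -1.0]]
wrist_force: [-0.1, 0.7, -0.7]
gripper_width: 1.001
gripper_force: 0.0
```

arm_command(deltas=[[0, 0, 0, 0, 4, 0, -1], [0, 0, 0, 0, 8, 0, -1], [0, 0, 0, 0, 12, 0, -1], [0, 0, 0, 0, 16, 0, -1], [0, 0, 0, 0, 20, 0, -1], [0, 0, 0, 0, 24, 0, -1], [0, 0, 0, 0, 28, 0, -1], [0, 0, 0, 0, 32, 0, -1]])

```text
time_s: 1.53
tcp_pos: [0.4201, 0.0467, 0.2417]
ee_rot: [[1.0, 0.001, 0.001], [0.001, -1.0, 0.0], [0.001, -0.0, -1.0]]
wrist_force: [1.2, 0.7, 0.0]
gripper_width: 0.999
gripper_force: 0.0
```

arm_command(deltas=[[0, 0, 0, 0, 4, 0, -1], [0, 0, 0, 0, 8, 0, -1], [0, 0, 0, 0, 12, 0, -1], [0, 0, 0, 0, 16, 0, -1], [0, 0, 0, 0, 20, 0, -1], [0, 0, 0, 0, 24, 0, -1], [0, 0, 0, 0, 27, 0, -1], [0, 0, 0, 0, 27, 0, -1]])

```text
time_s: 2.2
tcp_pos: [0.4207, -0.2256, 0.2412]
ee_rot: [[1.0, -0.005, -0.001], [-0.005, -1.0, -0.001], [-0.001, 0.001, -1.0]]
wrist_force: [0.4, 0.1, -1.2]
gripper_width: 1.002
gripper_force: 0.0
```

```bash
python3 - <<'E'
from h import *
s=sense(); print(s['time_s'],s['tcp_pos'].round(4),s['ee_rot'].round(3).tolist(),s['wrist_force'].round(1))
c=cam('wrist'); cv2.imwrite('pics/w1.png',c['pixels'])
for k in blobs(c,(5,180,120),(16,255,255),200): 
    (u,v),r=cv2.minEnclosingCircle(k); print(u,v,r,ray(c,u,v,.136).round(4))
t=cam('top')
print(proj(c,[.421,-.327,.136]))
E
```

```text
2.2 [ 0.4207 -0.2256  0.2412] [[1.0, -0.005, -0.001], [-0.005, -1.0, -0.001], [-0.001, 0.001, -1.0]] [ 0.4  0.1 -1.2]
442.9951477050781 242.75242614746094 23.158546447753906 [ 0.423 -0.324  0.136]
[446.60747003 245.28464726]
```

View pics/w1.png

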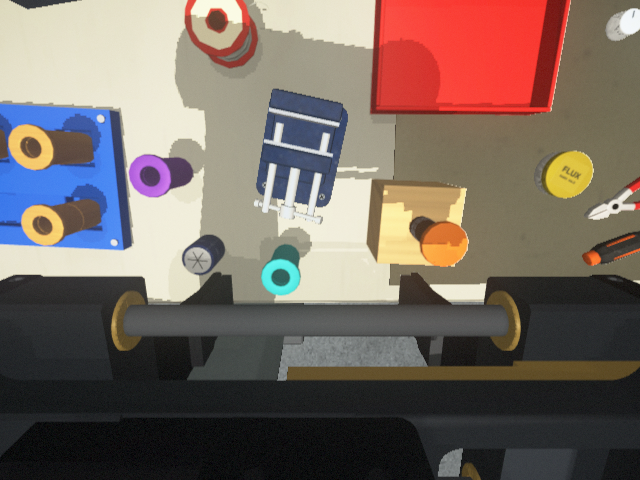

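The wrist view shows the gauge head at (443,243), giving (0.423, -0.324). This agrees with the top view, and its surroundings are clear. I move over it, descend and grip.

arm_command(deltas=[[0, 0, 0, 0.1, 4, 0, -1], [0, 0, 0, 0.1, 8, 0, -1], [0, 0, 0, 0.1, 9.9, 0, -1], [0, 0, 0, 0.1, 9.9, 0, -1], [0, 0, 0, 0.1, 9.9, 4, -1], [0, 0, 0, 0.1, 9.9, 8, -1], [0, 0, 0, 0.1, 9.9, 12, -1], [0, 0, 0, 0.1, 9.9, 13, -1]])

```text
time_s: 2.97
tcp_pos: [0.4183, -0.3172, 0.1061]
ee_rot: [[1.0, 0.001, -0.01], [0.001, -1.0, 0.006], [-0.01, -0.006, -1.0]]
wrist_force: [-1.2, 0.7, -0.2]
gripper_width: 1.003
gripper_force: 0.0
```

arm_command(deltas=[[0, 0, 0, 0, 0, 0, 0.5], [0, 0, 0, 0, 0, 0, 1], [0, 0, 0, 0, 0, 0, 1], [0, 0, 0, 0, 0, 0, 1], [0, 0, 0, 0, 0, 0, 1], [0, 0, 0, 0, 0, 0, 1], [0, 0, 0, 0, 0, 0, 1], [0, 0, 0, 0, 0, 0, 1]])

```text
time_s: 3.63
tcp_pos: [0.4219, -0.321, 0.1121]
ee_rot: [[1.0, 0.0, 0.001], [0.0, -1.0, -0.0], [0.001, 0.0, -1.0]]
wrist_force: [0.8, -0.9, -0.5]
gripper_width: 0.48
gripper_force: 0.1
```

arm_command(deltas=[[0, 0, 0, 0, 0.3, 0, 1], [0, 0, 0, 0, 0.3, 0, 1], [0, 0, 0, 0, 0.3, 0, 1], [0, 0, 0, 0, 0.3, 0, 1], [0, 0, 0, 0, 0.3, 0, 1], [0, 0, 0, 0, 0.3, 0, 1], [0, 0, 0, 0, 0.3, 0, 1], [0, 0, 0, 0, 0.3, 0, 1]])

```text
time_s: 4.3
tcp_pos: [0.422, -0.324, 0.1118]
ee_rot: [[1.0, 0.0, 0.0], [0.0, -1.0, -0.001], [0.0, 0.001, -1.0]]
wrist_force: [-1.3, -0.5, 4.2]
gripper_width: 0.392
gripper_force: 29.6
```

```bash
python3 - <<'E'
from h import *
s=sense(); print(s['gripper_width'],s['moment'].round(2))
c=cam('wrist'); s=cam('scene'); u,v=proj(s,[.42,-.325,.1]).astype(int)
cv2.imwrite('pics/g1.png',np.hstack([cv2.resize(c['pixels'][180:480,170:570],None,fx=1,fy=1),cv2.resize(s['pixels'][v-50:v+50,u-65:u+65],(390,300))]))
E
```

```text
0.39178065181471233 [-0.4   0.09  0.01]
```

View pics/g1.png

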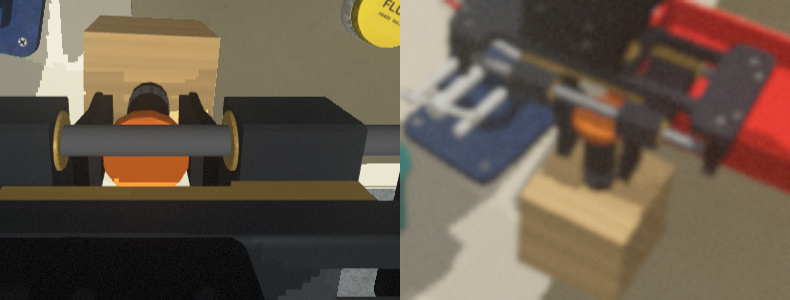

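The view shows the fingers closed on the orange head (width ≈ 34 mm), not under it. I open, go 9 mm lower and close again.

arm_command(deltas=[[0, 0, 0, 0, 0, 0, -0.3], [0, 0, 0, 0, 0, 0, -0.3], [0, 0, 0, 0, 0, 0, -0.3], [0, 0, 0, 0, 0, 0, -0.3], [0, 0, 0, 0, 0, 0.3, -0.3], [0, 0, 0, 0, 0, 0.6, -0.3], [0, 0, 0, 0, 0, 0.9, -0.3], [0, 0, 0, 0, 0, 0.9, -0.3]])

```text
time_s: 5.07
tcp_pos: [0.4212, -0.3235, 0.1015]
ee_rot: [[1.0, -0.0, -0.002], [-0.0, -1.0, 0.001], [-0.002, -0.001, -1.0]]
wrist_force: [0.5, -0.2, 0.3]
gripper_width: 0.645
gripper_force: 0.0
```

arm_command(deltas=[[0, 0, 0, 0, 0, 0, 1], [0, 0, 0, 0, 0, 0, 1], [0, 0, 0, 0, 0, 0, 1], [0, 0, 0, 0, 0, 0, 1], [0, 0, 0, 0, 0, 0, 1], [0, 0, 0, 0, 0, 0, 1], [0, 0, 0, 0, 0, 0, 1], [0, 0, 0, 0, 0, 0, 1]])

```text
time_s: 5.73
tcp_pos: [0.4219, -0.3239, 0.1027]
ee_rot: [[1.0, 0.0, 0.0], [0.0, -1.0, -0.0], [0.0, 0.0, -1.0]]
wrist_force: [0.2, -0.6, 0.4]
gripper_width: 0.389
gripper_force: 30.0
```

arm_command(deltas=[[0, 0, 0, 0, 0, 0, 1], [0, 0, 0, 0, 0, 0, 1], [0, 0, 0, 0, 0, 0, 1], [0, 0, 0, 0, 0, 0, 1], [0, 0, 0, 0, 0, 0, 1], [0, 0, 0, 0, 0, 0, 1], [0, 0, 0, 0, 0, 0, 1], [0, 0, 0, 0, 0, 0, 1]])

```text
time_s: 6.4
tcp_pos: [0.4219, -0.3239, 0.1027]
ee_rot: [[1.0, 0.0, 0.0], [0.0, -1.0, -0.0], [0.0, 0.0, -1.0]]
wrist_force: [0.1, -0.2, 2.0]
gripper_width: 0.39
gripper_force: 30.0
```

```bash
python3 - <<'E'
from h import *
c=cam('wrist'); s=cam('scene'); u,v=proj(s,[.42,-.325,.1]).astype(int)
a=c['pixels'][240:440,270:470]
cv2.imwrite('pics/g2.png',np.hstack([cv2.resize(a,(400,400),interpolation=cv2.INTER_CUBIC),cv2.resize(s['pixels'][v-35:v+25,u-30:u+30],(400,400),interpolation=cv2.INTER_CUBIC)]))
for z in (.072,.102,.128,.136): print(z,proj(s,[.422,-.324,z])-[u-30,v-35])
E
```

```text
0.072 [29.98976028 43.70421302]
0.102 [30.96981971 33.93766357]
0.128 [31.84797935 25.1865723 ]
0.136 [32.12376696 22.43827636]
```

View pics/g2.png

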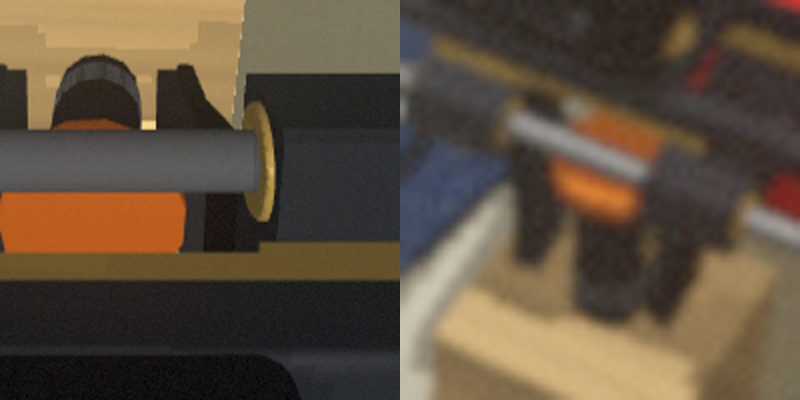

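The view shows the gauge still home. The finger faces are flush all the way up, so a vertical grasp always catches the head (and would catch a bushing's flange too). I'll tilt the tool about 40° so the pads cross the handle below the head. First I open, rise and test the tilt.

arm_command(deltas=[[0, 0, 0, 0, 0, 0, -0.3], [0, 0, 0, 0, 0, 0, -0.3], [0, 0, 0, 0, 0, 0, -0.3], [0, 0, 0, 0, 0, 0, -0.3], [0, 0, 0, 0, 0, -3, -0.3], [0, 0, 0, 0, 0, -6, -0.3], [0, 0, 0, 0, 0, -9, -0.3], [0, 0, 0, 0, 0, -12, -0.3]])

```text
time_s: 7.17
tcp_pos: [0.4213, -0.3235, 0.2235]
ee_rot: [[1.0, 0.0, -0.001], [0.0, -1.0, 0.001], [-0.001, -0.001, -1.0]]
wrist_force: [1.1, -0.8, -0.1]
gripper_width: 0.648
gripper_force: 0.0
```

arm_command(deltas=[[0, 0.1, 0, -1, 0, 0, -0.3], [0, 0.2, 0, -2, 0, 0, -0.3], [0, 0.3, 0, -3, 0, 0, -0.3], [0, 0.4, 0, -4, 0, 0, -0.3], [0, 0.5, 0, -5, 0, 0, -0.3], [0, 0.6, 0, -6, 0, 0, -0.3], [0, 0.7, 0, -6, 0, 0, -0.3], [0, 0.7, 0, -6, 0, 0, -0.3]])

```text
time_s: 7.83
tcp_pos: [0.3599, -0.3235, 0.222]
ee_rot: [[0.762, -0.004, 0.647], [-0.005, -1.0, -0.001], [0.647, -0.003, -0.762]]
wrist_force: [-0.9, -0.1, 0.6]
gripper_width: 0.651
gripper_force: 0.0
```

```bash
python3 - <<'E'
from h import *
s=sense(); print(s['joints'].round(2),s['tcp_pos'].round(4),s['ee_rot'].round(3).tolist())
E
```

```text
[-43.14   1.8  -24.44 -42.95 -40.44 160.56] [ 0.3599 -0.3235  0.222 ] [[0.762, -0.004, 0.647], [-0.005, -1.0, -0.001], [0.647, -0.003, -0.762]]
```

```bash
cat >> h.py <<'E'
from scipy.spatial.transform import Rotation as Ro
import json,sys
def Rt(yaw,tilt):
    p,a=np.radians([yaw,tilt]); z=[np.sin(a)*np.cos(p),np.sin(a)*np.sin(p),-np.cos(a)]; y=[np.sin(p),-np.cos(p),0]
    return np.array([np.cross(y,z),y,z]).T
def go(pos,yaw,tilt,back=0.):
    s=sense(); R=s['ee_rot']; T=Rt(yaw,tilt); pos=np.array(pos)-back*T[:,2]
    rv=Ro.from_matrix(R.T@T).as_rotvec(); d=R.T@(pos-s['tcp_pos'])*100
    n=max(np.linalg.norm(d)/4.0,np.degrees(np.linalg.norm(rv))/6.9)
    print('to',pos.round(4),'rot',rv.round(3),'cm',d.round(2),'rows>=%.1f'%n,'t=%.1f'%s['time_s'],'j',s['joints'].round(1))
    open('log.txt','a').write(json.dumps([s['joints'].tolist(),s['tcp_pos'].tolist(),s['ee_rot'].tolist()])+'\n')
E
python3 - <<'E'
from h import *
g=np.array([.422,-.325,.096])
for yaw in(0,-20): go(g,yaw,50,.083); go(g,yaw,50,.003)
E
```

```text
to [ 0.3584 -0.325   0.1494] rot [ 0.001  0.169 -0.005] cm [-4.82  0.17  5.44] rows>=1.8 t=7.8 j [-43.1   1.8 -24.4 -42.9 -40.4 160.6]
to [ 0.4197 -0.325   0.0979] rot [ 0.001  0.169 -0.005] cm [-3.47  0.15 13.33] rows>=3.4 t=7.8 j [-43.1   1.8 -24.4 -42.9 -40.4 160.6]
to [ 0.3623 -0.3033  0.1494] rot [-0.246  0.167  0.241] cm [-4.54 -2.01  5.68] rows>=3.2 t=7.8 j [-43.1   1.8 -24.4 -42.9 -40.4 160.6]
to [ 0.4198 -0.3242  0.0979] rot [-0.246  0.167  0.241] cm [-3.46  0.07 13.33] rows>=3.4 t=7.8 j [-43.1   1.8 -24.4 -42.9 -40.4 160.6]
```

arm_command(deltas=[[-0.06, 0.04, 0.06, -1.1, -0.5, 1.4, -0.3], [-0.12, 0.08, 0.12, -2.2, -1, 2.8, -0.3], [-0.18, 0.12, 0.18, -3.4, -1.5, 4.2, -0.3], [-0.246, 0.167, 0.241, -4.5, -2, 5.7, -0.3], [-0.246, 0.167, 0.241, -4.5, -2, 5.7, -0.3], [-0.246, 0.167, 0.241, -4.5, -2, 5.7, -0.3]])

```text
time_s: 8.33
tcp_pos: [0.3654, -0.3021, 0.1586]
ee_rot: [[0.619, -0.339, 0.709], [-0.22, -0.941, -0.257], [0.754, 0.003, -0.657]]
wrist_force: [-0.5, -0.0, 0.4]
gripper_width: 0.648
gripper_force: 0.0
```

```bash
python3 - <<'E'
from h import *
go([.422,-.325,.096],-20,50,.003)
c=cam('wrist'); 
for k in blobs(c,(5,180,120),(16,255,255),200): print(cv2.boundingRect(k),proj(c,[.422,-.325,.132]))
cv2.imwrite('pics/w2.png',c['pixels'])
E
```

```text
to [ 0.4198 -0.3242  0.0979] rot [-0.     0.019  0.005] cm [-0.72  0.21  8.42] rows>=2.1 t=8.3 j [-44.3   3.3 -34.2 -71.6 -19.1 177.4]
(294, 209, 55, 52) [318.62385878 234.86468682]
```

View pics/w2.png

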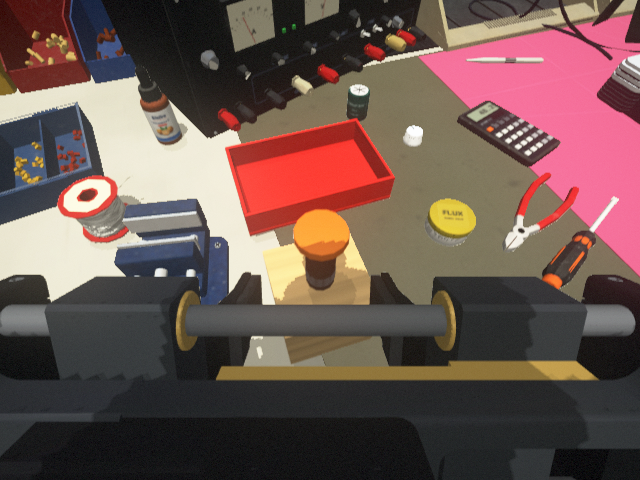

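The view shows the gauge head at (320,232) between the fingers, but joint 6 is at its limit (177°). I go back to vertical and tilt again with a heading on the other side of radial.

```bash
python3 - <<'E'
from h import *
go([.40,-.25,.24],-70,0)
R0=Rt(-70,0); print('then tilt: rot',Ro.from_matrix(R0.T@Rt(-70,50)).as_rotvec())
T=Rt(-70,50); p=np.array([.422,-.325,.096])-.083*T[:,2]; print('pre',p, R0.T@(p-[.40,-.25,.24])*100)
E
```

```text
to [ 0.4  -0.25  0.24] rot [-0.37  -0.801  0.824] cm [ 7.02 -6.09 -4.23] rows>=10.0 t=8.4 j [-44.3   3.3 -34.1 -71.5 -19.1 177.4]
then tilt: rot [ 6.14995452e-18  8.72664626e-01 -1.25924574e-17]
pre [ 0.40025378 -0.26525276  0.14935137] [1.44197009 0.49782731 9.06486284]
```

arm_command(deltas=[[0, -0.11, 0, 0.8, 0, -0.7, -0.3], [0, -0.22, 0, 1.6, 0, -1.4, -0.3], [0, -0.33, 0, 2.4, 0, -2.1, -0.3], [0, -0.44, 0, 3.2, 0, -2.8, -0.3], [0, -0.55, 0, 4, 0, -3.5, -0.3], [0, -0.66, 0, 4.8, 0, -4.2, -0.3], [0, -0.77, 0, 5.6, 0, -4.9, -0.3], [0, -0.85, 0, 6, 0, -5.3, -0.3]])

```text
time_s: 9.05
tcp_pos: [0.3605, -0.3002, 0.2262]
ee_rot: [[0.863, -0.322, 0.389], [-0.309, -0.946, -0.098], [0.399, -0.036, -0.916]]
wrist_force: [1.7, 0.2, -1.0]
gripper_width: 0.651
gripper_force: 0.0
```

```bash
python3 - <<'E'
from h import *
go([.40,-.25,.24],-70,0)
E
```

```text
to [ 0.4  -0.25  0.24] rot [-0.217 -0.367  0.873] cm [ 2.41 -6.07 -0.22] rows>=8.1 t=9.1 j [-22.   -1.8 -33.6  -5.6 -34.8  96.7]
```

arm_command(deltas=[[0, 0, 0, 0, 0, 0, -0.3], [0, 0, 0, 0, 0, 0, -0.3], [0, 0, 0, 0, 0, 0, -0.3], [0, 0, 0, 0, 0, 0, -0.3]])

```text
time_s: 9.38
tcp_pos: [0.3621, -0.3008, 0.2259]
ee_rot: [[0.859, -0.323, 0.397], [-0.31, -0.946, -0.097], [0.407, -0.04, -0.913]]
wrist_force: [-0.2, 0.6, 0.9]
gripper_width: 0.653
gripper_force: 0.0
```

```bash
python3 - <<'E'
from h import *
go([.40,-.25,.24],-70,0)
E
```

```text
to [ 0.4  -0.25  0.24] rot [-0.223 -0.374  0.871] cm [ 2.25 -6.09 -0.28] rows>=8.1 t=9.4 j [-22.2  -1.7 -33.5  -6.1 -34.4  97.2]
```

arm_command(deltas=[[-0.03, -0.05, 0.11, 0.3, -0.8, 0, -0.3], [-0.06, -0.1, 0.22, 0.6, -1.6, 0, -0.3], [-0.08, -0.14, 0.33, 0.9, -2.4, 0, -0.3], [-0.11, -0.19, 0.44, 1.2, -3.2, 0, -0.3], [-0.14, -0.24, 0.55, 1.5, -4, -0.1, -0.3], [-0.17, -0.29, 0.66, 1.8, -4.8, -0.2, -0.3], [-0.2, -0.34, 0.77, 2, -5.5, -0.3, -0.3], [-0.22, -0.37, 0.87, 2.2, -6.1, -0.3, -0.3]])

```text
time_s: 10.05
tcp_pos: [0.4002, -0.2496, 0.2401]
ee_rot: [[0.346, -0.938, 0.005], [-0.938, -0.346, -0.001], [0.003, -0.004, -1.0]]
wrist_force: [-0.0, -0.9, -0.2]
gripper_width: 0.647
gripper_force: 0.0
```

```bash
python3 - <<'E'
from h import *
go([.422,-.325,.096],-70,50,.083)
E
```

```text
to [ 0.4003 -0.2653  0.1494] rot [-0.005  0.87   0.002] cm [1.45 0.57 9.08] rows>=7.2 t=10.1 j [-12.1   6.9 -20.5   0.  -62.4  32.4]
```

arm_command(deltas=[[0, 0.11, 0, 0.2, 0.1, 1.1, -0.3], [0, 0.22, 0, 0.4, 0.2, 2.3, -0.3], [0, 0.33, 0, 0.6, 0.3, 3.4, -0.3], [0, 0.44, 0, 0.8, 0.4, 4.6, -0.3], [0, 0.55, 0, 1, 0.5, 5.7, -0.3], [0, 0.66, 0, 1.2, 0.5, 6.9, -0.3], [0, 0.77, 0, 1.4, 0.6, 8, -0.3], [0, 0.87, 0, 1.4, 0.6, 9.1, -0.3]])

```text
time_s: 10.72
tcp_pos: [0.41, -0.2845, 0.185]
ee_rot: [[0.269, -0.948, 0.17], [-0.766, -0.317, -0.559], [0.584, 0.021, -0.811]]
wrist_force: [0.4, -1.4, -0.0]
gripper_width: 0.651
gripper_force: 0.0
```

```bash
python3 - <<'E'
from h import *
go([.422,-.325,.096],-70,50,.003)
c=cam('wrist'); 
for k in blobs(c,(5,180,120),(16,255,255),200): print(cv2.boundingRect(k),proj(c,[.422,-.325,.132]))
E
```

```text
to [ 0.4212 -0.3228  0.0979] rot [ 0.033  0.249 -0.005] cm [-1.85 -0.03  9.4 ] rows>=2.4 t=10.7 j [-14.3   5.  -58.   78.9 -30.6 -38.5]
```

```bash
cat > fk.py <<'E'
import numpy as np, json
from scipy.spatial.transform import Rotation as Ro
from scipy.optimize import least_squares
def E(a,d): return Ro.from_euler(a,d,degrees=True).as_matrix()
S=[1,1,-1,1,-1,1]
def fk(j,P):
    a0,b,h,L1,L2,e,L3=P[:7]
    A=E('z',j[0]); B=A@E('y',j[1]); C=B@E('y',-j[2]); D=C@E('x',P[7]*j[3]); F=D@E('y',-j[4]); G=F@E('x',P[8]*j[5])
    p=A@[a0,b,h]+B@[0,0,L1]+C@[L2,0,e]+F@[L3,0,0]
    return p,G
L=[json.loads(l) for l in open('log.txt')]
start=[[80.1916,22.0915,.3796,-.0296,-68.4122,-14.816],[.26016631,.56765058,.24044854],[[.908979,-.416841,-.000843],[-.416842,-.908977,-.002053],[.0000894,.002218,-.9999975]]]
L.append(start)
def fit():
    best=None
    for s4 in(1,-1):
      for s6 in(1,-1):
        Gs=[fk(l[0],[0]*7+[s4,s6])[1].T@np.array(l[2]) for l in L]
        T0=Ro.from_matrix(Gs).mean().as_matrix(); err=max(np.degrees(np.linalg.norm(Ro.from_matrix(T0.T@g).as_rotvec())) for g in Gs)
        f=lambda x:np.concatenate([np.concatenate([(fk(l[0],list(x)+[s4,s6])[0]-l[1]) for l in L]),.002*(x-[0,0,.3,.4,.35,0,.25])])
        r=least_squares(f,[0,0,.3,.4,.35,0,.25])
        if best is None or err<best[0]: best=(err,list(r.x)+[s4,s6],T0,np.abs(r.fun[:-7]).max())
    return best
lo=np.array([-179,-69,-61,-181,-171,-177]);hi=np.array([179,118,80.4,117,-9.4,177])
def ik(p,R,M,seeds=12,q0=None):
    P,T0=M[1],M[2]; best=[]
    rng=np.random.default_rng(0)
    def f(j):
        q,G=fk(j,P); return np.concatenate([(q-p)*10,Ro.from_matrix((G@T0).T@R).as_rotvec()])
    for k in range(seeds):
        x0=np.clip(q0,lo+.1,hi-.1) if (k==0 and q0 is not None) else rng.uniform([-90,-40,-55,-110,-120,-170],[90,60,60,110,-15,170])
        r=least_squares(f,x0,bounds=(lo,hi))
        if r.cost<1e-6 and not any(np.abs(r.x-b).max()<3 for b in best): best.append(r.x)
    return best
E
python3 - <<'E'
from fk import *
from h import Rt
M=fit(); print(M[0],M[3],np.round(M[1],3),M[2].round(3))
for yaw in range(-150,40,20):
  for tilt in (40,50,60):
    T=Rt(yaw,tilt); s=ik(np.array([.422,-.325,.096])-.003*T[:,2],T,M,6); print(yaw,tilt,[x.round(0).tolist() for x in s])
E
```

```text
7.218865021089737e-05 0.08884203748219605 [ 0.245 -0.09  -0.108  0.511  0.144  0.028  0.166 -1.    -1.   ] [[ 0. -0.  1.]
 [-1.  0.  0.]
 [-0. -1. -0.]]
-150 40 [[-19.0, 28.0, -36.0, 34.0, -60.0, -68.0]]
-150 50 [[-17.0, 31.0, -38.0, 38.0, -65.0, -73.0]]
-150 60 [[-16.0, 35.0, -42.0, 42.0, -70.0, -79.0]]
-130 40 [[-17.0, 26.0, -45.0, 50.0, -50.0, -67.0]]
-130 50 [[-15.0, 29.0, -50.0, 57.0, -55.0, -78.0]]
-130 60 [[-13.0, 32.0, -56.0, 62.0, -61.0, -89.0]]
-110 40 [[-16.0, 23.0, -56.0, 73.0, -42.0, -74.0]]
-110 50 []
-110 60 []
-90 40 []
-90 50 []
-90 60 []
-70 40 []
-70 50 []
-70 60 []
-50 40 []
-50 50 []
-50 60 []
-30 40 []
-30 50 []
-30 60 []
-10 40 []
-10 50 []
-10 60 []
10 40 []
10 50 []
10 60 []
30 40 []
30 50 []
30 60 []
```

```bash
python3 - <<'E'
s=open('fk.py').read()
i=s.index('def fk'); j=s.index("L=[json"); k=s.index('def fit'); l=s.index('lo=np')
s=s[:i]+'''def fr(j):
    A=E('z',j[0]); B=A@E('y',j[1]); C=B@E('y',-j[2]); D=C@E('x',-j[3]); F=D@E('y',-j[4]); G=F@E('x',-j[5])
    return [A,B,C,D,F,G]
def fk(j,P):
    f=fr(j); return np.hstack(f)@P,f[-1]
'''+s[j:k]+'''def fit():
    H=np.vstack([np.hstack(fr(l[0])) for l in L]); y=np.concatenate([l[1] for l in L])
    w=1e-3*np.eye(18)
    P=np.linalg.lstsq(np.vstack([H,w]),np.concatenate([y,np.zeros(18)]),rcond=None)[0]
    T0=fr(L[0][0])[-1].T@np.array(L[0][2])
    return np.abs(H@P-y).max(),P,T0
'''+s[l:]
open('fk.py','w').write(s)
E
python3 - <<'E'
from fk import *
from h import Rt
M=fit(); print(len(L),M[0],np.round(M[1].reshape(6,3),3).tolist())
E
```

```text
11 1.0852188268017926e-06 [[0.0, -0.0, 0.161], [0.0, -0.0, 0.565], [0.211, -0.0, 0.0], [0.211, -0.08, -0.0], [0.144, -0.08, 0.0], [0.144, 0.0, 0.0]]
```

```bash
cat > plan.py <<'E'
from fk import *
from h import Rt
M=fit()
pts=dict(block=[.422,-.325,.096],tA=[.506,.204,.100],tB=[.501,.115,.1],tC=[.496,.025,.1],tD=[.4256,.03,.1],tDhi=[.4256,.03,.2],gA=[.506,.204,.041],gD=[.4256,.03,.041],red=[.583,-.371,.06],green=[.66,.189,.06])
for n,p in pts.items():
    for tilt in (40,50):
        o=[]
        for yaw in range(-180,180,20):
            T=Rt(yaw,tilt)
            for x in ik(np.array(p)-.003*T[:,2],T,M,4):
                m=np.minimum(x-lo,hi-x).min(); o.append((yaw,round(m),x.round().astype(int).tolist()))
        print(n,tilt,*[a for a in o if a[1]>3],sep='\n   ')
E
python3 plan.py
```

```text
block
   40
   (-180, 55, [-15, 39, -6, 10, -84, -80])
   (-160, 45, [-10, 36, -16, 20, -75, -71])
   (-140, 34, [-7, 32, -27, 31, -64, -66])
   (-120, 21, [-6, 27, -40, 48, -53, -64])
   (-100, 9, [-12, 22, -52, 74, -42, -66])
   (40, 21, [-46, 26, -11, -48, -60, -156])
   (60, 30, [-44, 31, -4, -41, -72, -147])
   (80, 40, [-41, 35, 2, -34, -82, -137])
   (100, 51, [-36, 38, 6, -26, -89, -126])
   (120, 63, [-31, 40, 7, -18, -93, -114])
   (140, 67, [-26, 41, 6, -9, -94, -102])
   (160, 62, [-20, 41, 1, 0, -90, -90])
block
   50
   (-180, 59, [-14, 44, -2, 11, -93, -80])
   (-160, 47, [-9, 41, -14, 22, -83, -73])
   (-140, 34, [-5, 36, -27, 35, -71, -70])
   (-120, 20, [-4, 31, -41, 53, -59, -71])
   (-100, 6, [-10, 25, -55, 82, -51, -77])
   (60, 36, [-49, 35, -1, -47, -80, -141])
   (80, 43, [-44, 39, 6, -39, -90, -134])
   (100, 52, [-39, 43, 11, -31, -99, -125])
   (120, 63, [-33, 45, 13, -21, -103, -114])
   (140, 67, [-26, 47, 12, -11, -104, -102])
   (160, 67, [-20, 46, 6, 0, -100, -90])
tA
   40
   (-180, 63, [29, 41, 10, -18, -95, -114])
   (-160, 69, [34, 42, 8, -9, -95, 
[... 9404 characters left out ...]
, -150])
   (140, 38, [15, 50, 28, -32, -93, -139])
   (160, 46, [18, 54, 34, -24, -102, -127])
green
   50
   (-180, 35, [22, 63, 46, -19, -119, -114])
   (-160, 37, [27, 64, 43, -6, -119, -98])
   (-140, 46, [32, 62, 34, 7, -112, -82])
   (-120, 59, [36, 58, 21, 18, -100, -71])
   (-100, 65, [40, 53, 6, 29, -86, -64])
   (-80, 51, [42, 47, -10, 43, -71, -61])
   (-60, 34, [41, 41, -27, 63, -57, -64])
   (-40, 21, [33, 36, -40, 95, -47, -71])
   (60, 14, [5, 34, -5, -71, -42, -163])
   (80, 18, [4, 38, 3, -61, -58, -159])
   (100, 23, [6, 44, 14, -53, -74, -154])
   (120, 30, [8, 49, 24, -45, -89, -147])
   (140, 38, [12, 55, 34, -38, -103, -139])
   (160, 38, [17, 59, 42, -30, -113, -128])
```

```bash
python3 - <<'E'
from h import *
a=cam('top'); b=cam('scene')
def tri(p,q):
    def P(c): K=np.array([[c['f'],0,c['cx']],[0,c['f'],c['cy']],[0,0,1]]); return K@np.c_[c['R'],c['t']]
    X=cv2.triangulatePoints(P(a),P(b),np.array(p,float),np.array(q,float)); X=(X[:3]/X[3]).ravel(); print(p,q,X.round(3),(proj(a,X)-p).round(1))
tri([85,66],[232,52])
h=[]
for n,c,sl in(('a',a,(60,320,120,400)),('b',b,(140,340,200,480))):
    y0,y1,x0,x1=sl; h.append(cv2.resize(c['pixels'][y0:y1,x0:x1],(395,350)))
cv2.imwrite('pics/x.png',np.hstack(h))
E
```

```text
[85, 66] [232, 52] [0.858 0.31  0.265] [ 5.  -3.1]
```

View pics/x.png

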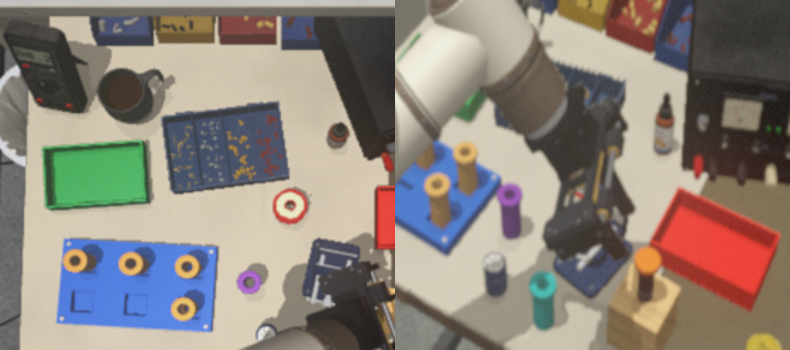

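The views show the tray and bins unchanged, and the shelf's front edge at x≈0.85, z≈0.27. My fitted kinematics say a heading of 130° (the hand leaning in from the far right) has wide joint margins for all the gauge work. I turn there.

arm_command(deltas=[[-0.07, 0, 0.1, 0.5, 0, -0.6, -0.3], [-0.14, 0, 0.2, 1, 0, -1.2, -0.3], [-0.21, -0.01, 0.3, 1.5, 0, -1.8, -0.3], [-0.28, -0.01, 0.39, 2, 0, -2.4, -0.3], [-0.35, -0.01, 0.49, 2.5, 0, -3, -0.3], [-0.42, -0.02, 0.58, 3, 0, -3.6, -0.3], [-0.49, -0.02, 0.68, 3.5, 0, -4.3, -0.3], [-0.56, -0.02, 0.78, 3.5, 0, -4.9, -0.3]])

```text
time_s: 11.53
tcp_pos: [0.4129, -0.2823, 0.2464]
ee_rot: [[-0.48, -0.8, -0.361], [-0.661, 0.6, -0.451], [0.577, 0.022, -0.816]]
wrist_force: [0.6, -0.8, 0.0]
gripper_width: 0.644
gripper_force: 0.0
```

```bash
python3 - <<'E'
from h import *
go([.40,-.28,.25],-180,45); go([.40,-.28,.25],-200,45)
E
```

```text
to [ 0.4  -0.28  0.25] rot [-0.583  0.148  0.723] cm [0.67 1.18 0.07] rows>=7.8 t=11.5 j [ -1.4  15.8 -25.8  28.6 -73.7 -49.5]
to [ 0.4  -0.28  0.25] rot [-0.809  0.132  0.989] cm [0.67 1.18 0.07] rows>=10.7 t=11.5 j [ -1.4  15.8 -25.8  28.6 -73.7 -49.5]
```

arm_command(deltas=[[-0.07, 0.02, 0.09, 0.1, 0.2, 0, -0.3], [-0.14, 0.04, 0.18, 0.2, 0.3, 0, -0.3], [-0.21, 0.06, 0.27, 0.3, 0.5, 0, -0.3], [-0.29, 0.08, 0.36, 0.4, 0.6, 0, -0.3], [-0.36, 0.1, 0.45, 0.4, 0.8, 0, -0.3], [-0.43, 0.12, 0.54, 0.5, 0.9, 0, -0.3], [-0.51, 0.14, 0.63, 0.6, 1.1, 0, -0.3], [-0.58, 0.15, 0.72, 0.7, 1.2, 0, -0.3]])

```text
time_s: 12.2
tcp_pos: [0.4003, -0.2793, 0.2494]
ee_rot: [[-0.705, -0.005, -0.709], [-0.004, 1.0, -0.003], [0.709, 0.001, -0.705]]
wrist_force: [-0.7, 0.2, 0.1]
gripper_width: 0.651
gripper_force: 0.0
```

```bash
python3 - <<'E'
from h import *
go([.422,-.325,.176],130,50,.083)
E
```

```text
to [ 0.4629 -0.3737  0.2294] rot [-0.647  0.079  0.593] cm [-5.79 -9.48 -3.  ] rows>=7.3 t=12.2 j [ -11.    29.1   -2.5    8.1 -102.9  -80.1]
```

arm_command(deltas=[[-0.08, 0.01, 0.07, -0.7, -1.2, -0.4, -0.3], [-0.16, 0.02, 0.15, -1.4, -2.4, -0.7, -0.3], [-0.24, 0.03, 0.22, -2.2, -3.6, -1.1, -0.3], [-0.32, 0.04, 0.3, -2.9, -4.7, -1.5, -0.3], [-0.4, 0.05, 0.37, -3.6, -6, -1.9, -0.3], [-0.49, 0.06, 0.44, -4.3, -7.1, -2.3, -0.3], [-0.57, 0.07, 0.52, -5.1, -8.3, -2.6, -0.3], [-0.65, 0.08, 0.59, -5.8, -9.5, -3, -0.3]])

```text
time_s: 12.87
tcp_pos: [0.4648, -0.3751, 0.2305]
ee_rot: [[-0.418, 0.765, -0.489], [0.489, 0.644, 0.588], [0.765, 0.007, -0.644]]
wrist_force: [-0.3, -0.3, -1.0]
gripper_width: 0.646
gripper_force: 0.0
```

```bash
python3 - <<'E'
from h import *
go([.422,-.325,.096],130,50,.083);go([.422,-.325,.096],130,50,.003)
c=cam('wrist'); 
for k in blobs(c,(5,180,120),(16,255,255),200): print(cv2.boundingRect(k),proj(c,[.422,-.325,.132]))
E
```

```text
to [ 0.4629 -0.3737  0.1494] rot [0.003 0.001 0.006] cm [-6.06 -0.11  5.4 ] rows>=2.0 t=12.9 j [ -31.2   45.1   31.8  -17.5 -123.8 -112. ]
to [ 0.4235 -0.3268  0.0979] rot [0.003 0.001 0.006] cm [-6.05 -0.14 13.4 ] rows>=3.7 t=12.9 j [ -31.2   45.1   31.8  -17.5 -123.8 -112. ]
(297, 267, 37, 37) [313.81211126 281.50711228]
```

arm_command(deltas=[[0, 0, 0, -3, -0.1, 2.7, -0.3], [0, 0, 0, -6, -0.1, 5.4, -0.3], [0, 0, 0, -6, -0.1, 5.4, -0.3], [0, 0, 0, -6, -0.1, 8, -0.3], [0, 0, 0, -6, -0.1, 11, -0.3], [0, 0, 0, -6, -0.1, 13.4, -0.3], [0, 0, 0, -6, -0.1, 13.4, -0.3], [0, 0, 0, -6, -0.1, 13.4, -0.3]])

```text
time_s: 13.58
tcp_pos: [0.4211, -0.3276, 0.1005]
ee_rot: [[-0.418, 0.762, -0.495], [0.491, 0.648, 0.582], [0.764, -0.0, -0.645]]
wrist_force: [0.1, -0.8, 1.1]
gripper_width: 0.649
gripper_force: 0.0
```

arm_command(deltas=[[0, 0, 0, 0, 0, 0, 1], [0, 0, 0, 0, 0, 0, 1], [0, 0, 0, 0, 0, 0, 1], [0, 0, 0, 0, 0, 0, 1], [0, 0, 0, 0, 0, 0, 1], [0, 0, 0, 0, 0, 0, 1], [0, 0, 0, 0, 0, 0, 1], [0, 0, 0, 0, 0, 0, 1]])

```text
time_s: 14.25
tcp_pos: [0.4206, -0.3287, 0.0993]
ee_rot: [[-0.416, 0.763, -0.495], [0.494, 0.646, 0.582], [0.764, -0.003, -0.646]]
wrist_force: [1.4, 0.9, 2.0]
gripper_width: 0.231
gripper_force: 30.0
```

```bash
python3 - <<'E'
from h import *
go([.422,-.325,.096],130,50,.003); s=sense(); print(s['gripper_width']*87)
c=cam('wrist'); b=cam('scene'); u,v=proj(b,[.422,-.325,.1]).astype(int)
cv2.imwrite('pics/g3.png',np.hstack([cv2.resize(c['pixels'][200:420,200:420],(400,400)),cv2.resize(b['pixels'][v-40:v+40,u-40:u+40],(400,400))]))
E
```

```text
to [ 0.4235 -0.3268  0.0979] rot [-0.005  0.004  0.001] cm [-0.13  0.34  0.06] rows>=0.1 t=14.2 j [ -29.5   45.9   12.5  -15.7 -104.1 -107.4]
20.129060547236886
```

View pics/g3.png

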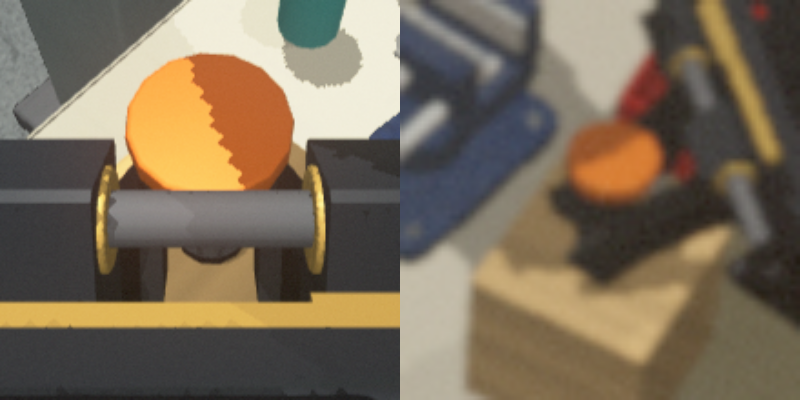

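The crop shows the fingers closed round the black handle below the orange head (20 mm opening), with the gauge still upright and home. I lift it.

arm_command(deltas=[[0, 0, 0, 2.3, 0, -2, 1], [0, 0, 0, 4.6, 0, -4, 1], [0, 0, 0, 6.9, 0, -6, 1], [0, 0, 0, 9, 0, -7.6, 1], [0, 0, 0, 9, 0, -7.6, 1], [0, 0, 0, 9, 0, -7.6, 1]])

```text
time_s: 14.85
tcp_pos: [0.4207, -0.3291, 0.2182]
ee_rot: [[-0.417, 0.763, -0.493], [0.496, 0.646, 0.58], [0.761, -0.003, -0.649]]
wrist_force: [0.3, 0.3, -1.6]
gripper_width: 0.23
gripper_force: 30.0
```

```bash
cat >> h.py <<'E'
OFF=np.array([.0013,-.0015,0])
BU=dict(A=[.506,.2054,0],B=[.501,.116,0],C=[.496,.0258,0],D=[.4258,.0302,0])
def test(b,z=.21): go(np.array(BU[b])+OFF+[0,0,z],130,50)
E
python3 - <<'E'
from h import *
test('C')
b=cam('scene'); u,v=proj(b,sense()['tcp_pos']).astype(int); print(sense()['gripper_width'])
c=cam('wrist')
cv2.imwrite('pics/g4.png',np.hstack([cv2.resize(c['pixels'][200:420,200:420],(400,400)),cv2.resize(b['pixels'][v-30:v+50,u-40:u+40],(400,400))]))
E
```

```text
to [0.4973 0.0243 0.21  ] rot [-0.005  0.008  0.001] cm [13.73 28.67 17.25] rows>=9.0 t=14.8 j [ -29.6   39.1   18.2  -16.8 -115.8 -111. ]
0.23177811958009126
```

View pics/g4.png

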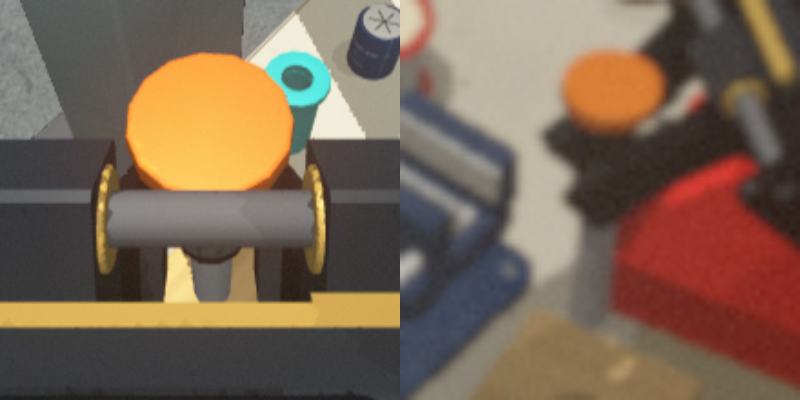

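The view shows the gauge hanging upright with its pin clear of the block. I carry it to bushing C.

arm_command(deltas=[[0, 0, 0, 1.5, 3.2, 1.9, 1], [0, 0, 0, 3, 6.4, 3.8, 1], [0, 0, 0, 4.5, 9.6, 5.7, 1], [0, 0, 0, 6, 12.8, 7.6, 1], [0, 0, 0, 7.5, 16, 9.5, 1], [0, 0, 0, 9, 19.2, 11.4, 1], [0, 0, 0, 10.5, 22.4, 13.3, 1], [0, 0, 0, 12, 25, 15, 1]])

```text
time_s: 15.62
tcp_pos: [0.4868, -0.018, 0.209]
ee_rot: [[-0.412, 0.763, -0.498], [0.494, 0.646, 0.582], [0.766, -0.007, -0.643]]
wrist_force: [0.9, -0.1, -1.0]
gripper_width: 0.236
gripper_force: 30.0
```

arm_command(deltas=[[0, 0, 0, 1.2, 2.6, 1.6, 1], [0, 0, 0, 1.7, 3.7, 2.2, 1], [0, 0, 0, 1.7, 3.7, 2.2, 1], [0, 0, 0, 1.7, 3.7, 2.2, 1], [0, 0, 0, 1.7, 3.7, 2.2, 1]])

```text
time_s: 16.03
tcp_pos: [0.497, 0.0236, 0.2087]
ee_rot: [[-0.413, 0.763, -0.497], [0.495, 0.646, 0.581], [0.764, -0.006, -0.645]]
wrist_force: [-0.4, -0.2, -1.4]
gripper_width: 0.234
gripper_force: 30.0
```

```bash
python3 - <<'E'
from h import *
test('C'); test('C',.175)
t=cam('top'); c=cam('wrist'); b=cam('scene')
p=np.array(BU['C'])+[0,0,.076]; print(proj(c,p),proj(b,p),proj(b,p+[0,0,.05]))
u,v=proj(b,p).astype(int)
cv2.imwrite('pics/c1.png',np.hstack([cv2.resize(c['pixels'][240:400,240:400],(400,400)),cv2.resize(b['pixels'][v-45:v+35,u-40:u+40],(400,400))]))
E
```

```text
to [0.4973 0.0243 0.21  ] rot [-0.007  0.002 -0.002] cm [ 0.12  0.07 -0.06] rows>=0.1 t=16.0 j [  -1.2   31.     8.   -35.7 -102.5 -135.1]
to [0.4973 0.0243 0.175 ] rot [-0.007  0.002 -0.002] cm [-2.55  0.09  2.2 ] rows>=0.8 t=16.0 j [  -1.2   31.     8.   -35.7 -102.5 -135.1]
[317.12378345 372.07445976] [249.40089232 225.57883755] [247.5125514  209.02862339]
```

View pics/c1.png

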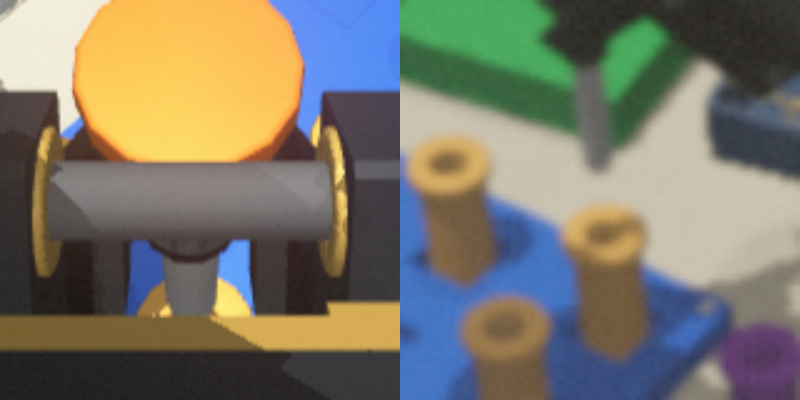

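Pixel check: the nose at crop (597,165) lies where a point straight above the bore centre (605,232) should be. The wrist view shows the pin centred on the flange. I descend in steps.

arm_command(deltas=[[0, 0, 0, -1, 0.1, 0.8, 1], [0, 0, 0, -2, 0.1, 1.7, 1], [0, 0, 0, -2.7, 0.1, 2.3, 1], [0, 0, 0, -3.2, 0.1, 2.7, 1], [0, 0, 0, -3.7, 0.1, 3.1, 1], [0, 0, 0, -3.7, 0.1, 3.1, 1]])

```text
time_s: 16.68
tcp_pos: [0.4976, 0.025, 0.1595]
ee_rot: [[-0.412, 0.763, -0.498], [0.494, 0.646, 0.582], [0.765, -0.006, -0.644]]
wrist_force: [-1.0, -0.0, -1.6]
gripper_width: 0.231
gripper_force: 30.0
```

arm_command(deltas=[[0, 0, 0, -0.6, 0, 0.5, 1], [0, 0, 0, -1.2, 0, 1, 1], [0, 0, 0, -1.6, 0, 1.4, 1], [0, 0, 0, -1.9, 0, 1.6, 1], [0, 0, 0, -2.2, 0, 1.9, 1], [0, 0, 0, -2.2, 0, 1.9, 1]])

```text
time_s: 17.18
tcp_pos: [0.4976, 0.0252, 0.1314]
ee_rot: [[-0.414, 0.763, -0.496], [0.494, 0.646, 0.582], [0.765, -0.005, -0.645]]
wrist_force: [-0.1, 0.3, -0.8]
gripper_width: 0.231
gripper_force: 30.0
```

arm_command(deltas=[[0, 0, 0, -0.4, 0, 0.4, 1], [0, 0, 0, -0.9, 0, 0.8, 1], [0, 0, 0, -1.3, 0, 1.1, 1], [0, 0, 0, -1.7, 0, 1.4, 1], [0, 0, 0, -2, 0, 1.7, 1], [0, 0, 0, -2.1, 0, 1.8, 1], [0, 0, 0, -2.1, 0, 1.8, 1]])

```text
time_s: 17.77
tcp_pos: [0.4974, 0.0252, 0.104]
ee_rot: [[-0.414, 0.763, -0.496], [0.494, 0.646, 0.581], [0.764, -0.005, -0.645]]
wrist_force: [-0.7, -0.0, -1.3]
gripper_width: 0.231
gripper_force: 30.0
```

arm_command(deltas=[[0, 0, 0, -0.1, 0, 0.1, 1], [0, 0, 0, -0.1, 0, 0.1, 1], [0, 0, 0, 1.2, 0, -1, 1], [0, 0, 0, 2.6, 0, -2.2, 1], [0, 0, 0, 4.2, 0, -3.5, 1], [0, 0, 0, 6, 0, -5, 1], [0, 0, 0, 8.1, 0, -6.8, 1], [0, 0, 0, 8.1, 0, -6.8, 1]])

```text
time_s: 18.43
tcp_pos: [0.4997, 0.0251, 0.2156]
ee_rot: [[-0.424, 0.762, -0.489], [0.495, 0.647, 0.58], [0.759, 0.004, -0.652]]
wrist_force: [-0.1, -0.4, 0.1]
gripper_width: 0.23
gripper_force: 30.0
```

```bash
python3 - <<'E'
from h import *
sed=None
BU['D'][0]+=0; test('D'); test('B')
E
```

```text
to [0.4271 0.0287 0.21  ] rot [-0.002  0.012  0.007] cm [ 2.83 -5.3   4.13] rows>=1.8 t=18.4 j [  -1.1   30.5    8.5  -35.8 -102.7 -135.4]
to [0.5023 0.1145 0.21  ] rot [-0.002  0.012  0.007] cm [3.89 5.98 5.43] rows>=2.2 t=18.4 j [  -1.1   30.5    8.5  -35.8 -102.7 -135.4]
```

arm_command(deltas=[[0, 0.01, 0, 1.4, -2.6, 2, 1], [0, 0.01, 0, 2.8, -5.3, 4.1, 1], [0, 0.01, 0, 2.8, -5.3, 4.1, 1], [0, 0.01, 0, 2.8, -5.3, 4.1, 1], [0, 0.01, 0, 2.8, -5.3, 4.1, 1]])

```text
time_s: 18.85
tcp_pos: [0.4259, 0.029, 0.2058]
ee_rot: [[-0.411, 0.763, -0.498], [0.489, 0.646, 0.586], [0.769, -0.002, -0.639]]
wrist_force: [-0.3, -0.7, -1.5]
gripper_width: 0.226
gripper_force: 30.0
```

```bash
python3 - <<'E'
from h import *
test('D',.16)
b=cam('scene'); p=np.array(BU['D'])+[0,0,.076]; u,v=proj(b,p).astype(int); print(u,v,sense()['tcp_pos'])
q=sense()['tcp_pos']-OFF; q[2]-=.0933; print('nose exp',proj(b,q)-[u,v],'bore exp',proj(b,p)-[u,v])
cv2.imwrite('pics/d1.png',np.hstack([cv2.resize(cam('wrist')['pixels'][240:400,240:400],(400,400)),cv2.resize(b['pixels'][v-45:v+35,u-40:u+40],(400,400))]))
E
```

```text
to [0.4271 0.0287 0.16  ] rot [-0.005 -0.005  0.001] cm [-3.59  0.08  2.85] rows>=1.1 t=18.9 j [  -1.    25.5   -2.6  -35.7  -98.5 -132.2]
229 244 [0.42648918 0.02904127 0.20577225]
nose exp [ -1.17422133 -11.74164853] bore exp [0.91594245 0.14815017]
```

arm_command(deltas=[[0, 0, 0, -1, 0.1, 0.8, 1], [0, 0, 0, -2, 0.1, 1.6, 1], [0, 0, 0, -2.6, 0.1, 2.1, 1], [0, 0, 0, -3.1, 0.1, 2.5, 1], [0, 0, 0, -3.6, 0.1, 2.9, 1], [0, 0, 0, -3.6, 0.1, 2.9, 1]])

```text
time_s: 19.45
tcp_pos: [0.4259, 0.0293, 0.1576]
ee_rot: [[-0.407, 0.763, -0.502], [0.488, 0.646, 0.587], [0.772, -0.006, -0.636]]
wrist_force: [0.1, -0.6, -1.4]
gripper_width: 0.233
gripper_force: 30.0
```

arm_command(deltas=[[0, 0, 0, -0.6, 0, 0.5, 1], [0, 0, 0, -1.2, 0, 1, 1], [0, 0, 0, -1.6, 0, 1.4, 1], [0, 0, 0, -1.9, 0, 1.6, 1], [0, 0, 0, -2.2, 0, 1.9, 1], [0, 0, 0, -2.2, 0, 1.9, 1]])

```text
time_s: 19.95
tcp_pos: [0.426, 0.0296, 0.1315]
ee_rot: [[-0.411, 0.762, -0.501], [0.486, 0.648, 0.586], [0.771, -0.003, -0.636]]
wrist_force: [0.9, -0.4, 7.5]
gripper_width: 0.229
gripper_force: 30.0
```

arm_command(deltas=[[0, 0, 0, -0.2, 0, 0.1, 1], [0, 0, 0, -0.3, 0, 0.25, 1], [0, 0, 0, -0.3, 0, 0.25, 1], [0, 0, 0, -0.3, 0, 0.25, 1]])

```text
time_s: 20.28
tcp_pos: [0.4259, 0.0296, 0.1311]
ee_rot: [[-0.412, 0.76, -0.503], [0.483, 0.65, 0.587], [0.773, -0.001, -0.635]]
wrist_force: [1.2, -0.7, 21.2]
gripper_width: 0.233
gripper_force: 30.0
```

D is stuck half-way (TCP 0.131, 21 N), so it is faulty. I withdraw and go to B.

arm_command(deltas=[[0, 0, 0, 0.5, 0, -0.4, 1], [0, 0, 0, 1.2, 0, -1, 1], [0, 0, 0, 2.6, 0, -2.2, 1], [0, 0, 0, 4.2, 0, -3.5, 1], [0, 0, 0, 6, 0, -5, 1], [0, 0, 0, 6.8, 0, -5.6, 1], [0, 0, 0, 6.8, 0, -5.6, 1], [0, 0, 0, 6.8, 0, -5.6, 1]])

```text
time_s: 20.95
tcp_pos: [0.4259, 0.0301, 0.2142]
ee_rot: [[-0.41, 0.763, -0.499], [0.489, 0.646, 0.587], [0.77, -0.003, -0.638]]
wrist_force: [0.4, 0.2, -1.6]
gripper_width: 0.23
gripper_force: 30.0
```

```bash
python3 - <<'E'
from h import *
test('B')
E
```

```text
to [0.5023 0.1145 0.21  ] rot [-0.005 -0.006  0.   ] cm [ 0.67 11.28  1.41] rows>=2.8 t=20.9 j [  -0.9   25.    -2.1  -35.9  -99.4 -132.9]
```

arm_command(deltas=[[0, -0.01, 0, 0.2, 3.8, 0.5, 1], [0, -0.01, 0, 0.4, 7.6, 1, 1], [0, -0.01, 0, 0.7, 11.3, 1.4, 1], [0, -0.01, 0, 0.7, 11.3, 1.4, 1], [0, -0.01, 0, 0.7, 11.3, 1.4, 1]])

```text
time_s: 21.37
tcp_pos: [0.5023, 0.1159, 0.2079]
ee_rot: [[-0.413, 0.762, -0.499], [0.494, 0.648, 0.58], [0.765, -0.007, -0.643]]
wrist_force: [-0.4, -0.4, -1.3]
gripper_width: 0.232
gripper_force: 30.0
```

arm_command(deltas=[[0, 0, 0, -1, 0, 0.8, 1], [0, 0, 0, -2, 0, 1.7, 1], [0, 0, 0, -2.7, 0, 2.3, 1], [0, 0, 0, -3.2, 0, 2.7, 1], [0, 0, 0, -3.7, 0, 3.1, 1], [0, 0, 0, -3.7, 0, 3.1, 1]])

```text
time_s: 21.87
tcp_pos: [0.5017, 0.114, 0.1605]
ee_rot: [[-0.412, 0.764, -0.497], [0.495, 0.646, 0.582], [0.765, -0.006, -0.644]]
wrist_force: [-0.6, 0.8, -1.6]
gripper_width: 0.229
gripper_force: 30.0
```

arm_command(deltas=[[0, 0, 0, -0.6, 0, 0.5, 1], [0, 0, 0, -1.2, 0, 1, 1], [0, 0, 0, -1.6, 0, 1.4, 1], [0, 0, 0, -1.9, 0, 1.6, 1], [0, 0, 0, -2.3, 0, 2, 1], [0, 0, 0, -2.4, 0, 2.1, 1], [0, 0, 0, -2.4, 0, 2.1, 1]])

```text
time_s: 22.45
tcp_pos: [0.5017, 0.1148, 0.1298]
ee_rot: [[-0.414, 0.763, -0.496], [0.494, 0.646, 0.581], [0.764, -0.004, -0.645]]
wrist_force: [-0.4, 0.4, -1.1]
gripper_width: 0.23
gripper_force: 30.0
```

arm_command(deltas=[[0, 0, 0, -0.4, 0, 0.3, 1], [0, 0, 0, -0.8, 0, 0.7, 1], [0, 0, 0, -1.2, 0, 1, 1], [0, 0, 0, -1.5, 0, 1.3, 1], [0, 0, 0, -1.9, 0, 1.6, 1], [0, 0, 0, -2, 0, 1.7, 1], [0, 0, 0, -2, 0, 1.7, 1]])

```text
time_s: 23.03
tcp_pos: [0.5017, 0.1147, 0.1036]
ee_rot: [[-0.414, 0.763, -0.496], [0.494, 0.646, 0.581], [0.764, -0.004, -0.645]]
wrist_force: [-0.1, -0.2, -0.6]
gripper_width: 0.236
gripper_force: 30.0
```

B passes. I withdraw and go to A.

arm_command(deltas=[[0, 0, 0, -0.1, 0, 0.1, 1], [0, 0, 0, 0, 0, 0, 1], [0, 0, 0, 1.2, 0, -1, 1], [0, 0, 0, 2.6, 0, -2.2, 1], [0, 0, 0, 4.2, 0, -3.5, 1], [0, 0, 0, 6, 0, -5, 1], [0, 0, 0, 8.1, 0, -6.8, 1], [0, 0, 0, 8.1, 0, -6.8, 1]])

```text
time_s: 23.7
tcp_pos: [0.504, 0.1149, 0.2162]
ee_rot: [[-0.425, 0.762, -0.488], [0.494, 0.647, 0.581], [0.759, 0.006, -0.651]]
wrist_force: [0.9, -0.3, -0.2]
gripper_width: 0.235
gripper_force: 30.0
```

```bash
python3 - <<'E'
from h import *
test('A')
E
```

```text
to [0.5073 0.2039 0.21  ] rot [-0.001  0.011  0.008] cm [3.78 6.01 5.41] rows>=2.2 t=23.7 j [   6.3   29.6    8.3  -39.7  -98.9 -141.2]
```

arm_command(deltas=[[0, 0, 0, 1.4, 2.1, 1.7, 1], [0, 0, 0, 2.8, 4.2, 3.4, 1], [0, 0, 0, 4.1, 6.1, 5, 1], [0, 0, 0, 4.1, 6.1, 5, 1], [0, 0, 0, 4.1, 6.1, 5, 1], [0, 0, 0, 4.1, 6.1, 5, 1]])

```text
time_s: 24.2
tcp_pos: [0.5065, 0.2036, 0.2091]
ee_rot: [[-0.416, 0.763, -0.496], [0.494, 0.647, 0.581], [0.763, -0.004, -0.646]]
wrist_force: [-0.4, -0.0, -1.1]
gripper_width: 0.234
gripper_force: 30.0
```

```bash
python3 - <<'E'
from h import *
test('A',.16)
E
```

```text
to [0.5073 0.2039 0.16  ] rot [-0.006  0.004  0.001] cm [-3.77  0.1   3.15] rows>=1.2 t=24.2 j [  13.6   30.3    9.2  -43.1  -95.2 -146.9]
```

arm_command(deltas=[[0, 0, 0, -1, 0.1, 0.8, 1], [0, 0, 0, -2, 0.1, 1.7, 1], [0, 0, 0, -2.7, 0.1, 2.3, 1], [0, 0, 0, -3.2, 0.1, 2.7, 1], [0, 0, 0, -3.8, 0.1, 3.2, 1], [0, 0, 0, -3.8, 0.1, 3.2, 1]])

```text
time_s: 24.7
tcp_pos: [0.5066, 0.2041, 0.1567]
ee_rot: [[-0.411, 0.764, -0.498], [0.495, 0.646, 0.581], [0.765, -0.007, -0.644]]
wrist_force: [-0.5, -0.7, -1.3]
gripper_width: 0.237
gripper_force: 30.0
```

arm_command(deltas=[[0, 0, 0, -0.6, 0, 0.5, 1], [0, 0, 0, -1.2, 0, 1, 1], [0, 0, 0, -1.6, 0, 1.4, 1], [0, 0, 0, -1.9, 0, 1.6, 1], [0, 0, 0, -2.3, 0, 2, 1], [0, 0, 0, -2.4, 0, 2.1, 1], [0, 0, 0, -2.4, 0, 2.1, 1]])

```text
time_s: 25.28
tcp_pos: [0.5067, 0.2048, 0.1265]
ee_rot: [[-0.414, 0.763, -0.496], [0.494, 0.646, 0.581], [0.764, -0.004, -0.645]]
wrist_force: [-0.7, -0.2, -2.0]
gripper_width: 0.232
gripper_force: 30.0
```

arm_command(deltas=[[0, 0, 0, -0.4, 0, 0.3, 1], [0, 0, 0, -0.8, 0, 0.7, 1], [0, 0, 0, -1.2, 0, 1, 1], [0, 0, 0, -1.5, 0, 1.3, 1], [0, 0, 0, -1.8, 0, 1.5, 1], [0, 0, 0, -1.8, 0, 1.5, 1]])

```text
time_s: 25.78
tcp_pos: [0.5068, 0.2046, 0.1033]
ee_rot: [[-0.414, 0.763, -0.496], [0.494, 0.646, 0.581], [0.764, -0.004, -0.645]]
wrist_force: [0.8, -0.7, -1.2]
gripper_width: 0.235
gripper_force: 30.0
```

arm_command(deltas=[[0, 0, 0, 0, 0, 0, 1], [0, 0, 0, 1.2, 0, -1, 1], [0, 0, 0, 2.6, 0, -2.2, 1], [0, 0, 0, 4.2, 0, -3.5, 1], [0, 0, 0, 6, 0, -5, 1], [0, 0, 0, 8.4, 0, -7.1, 1], [0, 0, 0, 8.4, 0, -7.1, 1], [0, 0, 0, 8.4, 0, -7.1, 1]])

```text
time_s: 26.45
tcp_pos: [0.5081, 0.2049, 0.217]
ee_rot: [[-0.42, 0.763, -0.491], [0.493, 0.646, 0.582], [0.762, 0.003, -0.648]]
wrist_force: [-0.3, 0.2, -2.0]
gripper_width: 0.233
gripper_force: 30.0
```

```bash
python3 - <<'E'
from h import *
go([.4206,-.3287,.215],130,50)
E
```

```text
to [ 0.4206 -0.3287  0.215 ] rot [-0.002  0.007  0.005] cm [-22.79 -41.17 -26.64] rows>=13.5 t=26.4 j [  13.6   29.8    9.8  -43.2  -95.6 -147.4]
```

A and B and C pass, D is faulty. I carry the gauge back to the block.

arm_command(deltas=[[0, 0, 0, -1.7, -3, -2, 1], [0, 0, 0, -3.4, -6.1, -3.9, 1], [0, 0, 0, -5.1, -9.2, -5.9, 1], [0, 0, 0, -6.8, -12.2, -7.9, 1], [0, 0, 0, -8.5, -15.3, -9.9, 1], [0, 0, 0, -10.2, -18.4, -11.8, 1], [0, 0, 0, -11.9, -21.4, -13.8, 1], [0, 0, 0, -13.5, -24.4, -15.8, 1]])

```text
time_s: 27.12
tcp_pos: [0.4544, -0.1131, 0.2129]
ee_rot: [[-0.414, 0.763, -0.496], [0.494, 0.646, 0.582], [0.765, -0.005, -0.644]]
wrist_force: [0.4, -0.8, -1.6]
gripper_width: 0.229
gripper_force: 30.0
```

arm_command(deltas=[[0, 0, 0, -1.7, -3, -2, 1], [0, 0, 0, -3.4, -6.1, -3.9, 1], [0, 0, 0, -5.1, -9.2, -5.9, 1], [0, 0, 0, -6.8, -12.2, -7.9, 1], [0, 0, 0, -8.5, -15.3, -9.9, 1], [0, 0, 0, -9.3, -16.8, -10.8, 1], [0, 0, 0, -9.3, -16.8, -10.8, 1], [0, 0, 0, -9.3, -16.8, -10.8, 1]])

```text
time_s: 27.78
tcp_pos: [0.4188, -0.3291, 0.2114]
ee_rot: [[-0.413, 0.765, -0.495], [0.494, 0.644, 0.584], [0.765, -0.004, -0.644]]
wrist_force: [0.5, 0.9, -0.5]
gripper_width: 0.232
gripper_force: 30.0
```

```bash
python3 - <<'E'
from h import *
go([.4206,-.3287,.215],130,50);go([.4206,-.3287,.155],130,50)
E
```

```text
to [ 0.4206 -0.3287  0.215 ] rot [-0.004  0.001 -0.001] cm [ 0.22  0.16 -0.3 ] rows>=0.1 t=27.8 j [ -29.8   39.5   17.6  -16.8 -115.3 -110.8]
to [ 0.4206 -0.3287  0.155 ] rot [-0.004  0.001 -0.001] cm [-4.37  0.19  3.57] rows>=1.4 t=27.8 j [ -29.8   39.5   17.6  -16.8 -115.3 -110.8]
```

arm_command(deltas=[[0, 0, 0, 0.2, 0.2, -0.3, 1], [0, 0, 0, -0.8, 0.2, 0.5, 1], [0, 0, 0, -1.8, 0.2, 1.4, 1], [0, 0, 0, -2.8, 0.2, 2.3, 1], [0, 0, 0, -3.6, 0.2, 2.9, 1], [0, 0, 0, -4.4, 0.2, 3.6, 1], [0, 0, 0, -4.4, 0.2, 3.6, 1]])

```text
time_s: 28.37
tcp_pos: [0.4209, -0.3269, 0.1534]
ee_rot: [[-0.413, 0.763, -0.498], [0.492, 0.647, 0.583], [0.767, -0.004, -0.642]]
wrist_force: [-0.2, 0.5, -0.9]
gripper_width: 0.234
gripper_force: 30.0
```

```bash
python3 - <<'E'
from h import *
go([.4206,-.3287,.102],130,50)
E
```

```text
to [ 0.4206 -0.3287  0.102 ] rot [-0.007 -0.001  0.   ] cm [-4.02 -0.12  3.22] rows>=1.3 t=28.4 j [ -29.4   42.7   14.6  -16.2 -109.5 -109. ]
```

arm_command(deltas=[[0, 0, 0, -0.7, 0, 0.6, 1], [0, 0, 0, -1.4, -0.1, 1.1, 1], [0, 0, 0, -2.1, -0.1, 1.7, 1], [0, 0, 0, -2.8, -0.1, 2.3, 1], [0, 0, 0, -3.5, -0.1, 2.8, 1], [0, 0, 0, -4.1, -0.1, 3.3, 1], [0, 0, 0, -4.1, -0.1, 3.3, 1], [0, 0, 0, -4.1, -0.1, 3.3, 1]])

```text
time_s: 29.03
tcp_pos: [0.4214, -0.3295, 0.1017]
ee_rot: [[-0.415, 0.764, -0.495], [0.494, 0.646, 0.582], [0.764, -0.003, -0.645]]
wrist_force: [1.2, 3.0, -3.9]
gripper_width: 0.234
gripper_force: 30.0
```

arm_command(deltas=[[0, 0, 0, -0.1, 0, 0.1, 1], [0, 0, 0, -0.2, 0, 0.1, 1], [0, 0, 0, -0.2, 0, 0.1, 0], [0, 0, 0, -0.2, 0, 0.1, -0.3], [0, 0, 0, -0.2, 0, 0.1, -0.3], [0, 0, 0, -0.2, 0, 0.1, -0.3], [0, 0, 0, -0.2, 0, 0.1, -0.3], [0, 0, 0, -0.2, 0, 0.1, -0.3]])

```text
time_s: 29.7
tcp_pos: [0.4213, -0.3308, 0.1011]
ee_rot: [[-0.415, 0.763, -0.495], [0.495, 0.646, 0.581], [0.764, -0.004, -0.646]]
wrist_force: [0.6, 0.7, 0.7]
gripper_width: 0.59
gripper_force: 0.0
```

arm_command(deltas=[[0, 0, 0, 0, 0, -2, -0.3], [0, 0, 0, 0, 0, -5, -0.3], [0, 0, 0, 0, 0, -8.5, -0.3], [0, 0, 0, 2.8, 0, -10.8, -0.3], [0, 0, 0, 5.6, 0, -13.1, -0.3], [0, 0, 0, 7.6, 0, -14.8, -0.3], [0, 0, 0, 7.6, 0, -14.8, -0.3]])

```text
time_s: 30.28
tcp_pos: [0.464, -0.3806, 0.2611]
ee_rot: [[-0.422, 0.763, -0.49], [0.501, 0.647, 0.575], [0.756, -0.002, -0.655]]
wrist_force: [0.8, -0.7, 1.4]
gripper_width: 0.652
gripper_force: 0.0
```

```bash
python3 - <<'E'
from h import *
s=sense(); print(s['gripper_width'],s['tcp_pos'])
t=cam('top'); b=cam('scene'); c=cam('wrist')
for k in blobs(c,(5,180,120),(16,255,255),200): print('head',cv2.boundingRect(k),proj(c,[.421,-.327,.132]))
for col in('green','red'): print(col,binpose(t,col)[0].round(4))
for k in blobs(t,(8,90,120),(22,255,255),100,(150,225,275,320)):
    (u,v),r=cv2.minEnclosingCircle(k); print(round(r,1),ray(t,u,v,.076).round(4))
u,v=proj(b,[.421,-.327,.1]).astype(int)
for k in blobs(b,(5,180,120),(16,255,255),40,(u-40,v-40,u+40,v+40)): print('sc head',cv2.boundingRect(k),proj(b,[.421,-.327,.136]),proj(b,[.421,-.327,.132]))
go([.62,-.2,.25],-100,45)
E
```

```text
0.6524074674487478 [ 0.46399197 -0.3806036   0.2610986 ]
head (300, 275, 36, 29) [317.04223206 292.73122722]
green [0.6605 0.1891]
red [ 0.5844 -0.3495]
8.5 [0.4256 0.0298 0.076 ]
8.5 [0.5062 0.2045 0.076 ]
8.5 [0.4963 0.0249 0.076 ]
8.6 [0.5012 0.1151 0.076 ]
sc head (372, 282, 18, 15) [379.33486334 287.36276581] [379.19348984 288.7400258 ]
to [ 0.62 -0.2   0.25] rot [ 1.666 -0.048 -1.534] cm [ 1.99 23.52  2.91] rows>=18.8 t=30.4 j [ -31.3   44.4   33.8  -17.4 -126.4 -112.9]
```

Gauge head seen at (318,289) where it should be when home. Red bin reading may be partly occluded. For the bushings I use heading −90°, tilt 50° for all picks and placings. I turn there in three moves while travelling to A.

arm_command(deltas=[[0.08, 0, -0.07, 0.8, 1, 0.9, -0.2], [0.16, 0, -0.14, 1.6, 2, 1.8, -0.2], [0.23, 0, -0.2, 2.4, 3, 2.7, -0.2], [0.31, 0, -0.27, 3.2, 4, 3.7, -0.2], [0.39, 0, -0.33, 4, 5.2, 4.6, -0.2], [0.47, 0, -0.4, 4.8, 6.3, 5.6, -0.2], [0.54, 0, -0.46, 5.6, 7.4, 6.5, -0.2], [0.62, 0, -0.53, 6.5, 8.4, 7.5, -0.2]])

```text
time_s: 31.1
tcp_pos: [0.4629, -0.248, 0.2535]
ee_rot: [[-0.641, 0.047, -0.766], [0.029, 0.999, 0.038], [0.767, 0.002, -0.641]]
wrist_force: [0.4, -0.6, 0.4]
gripper_width: 0.601
gripper_force: 0.0
```

```bash
python3 - <<'E'
from h import *
go([.48,0,.25],-136,50)
E
```

```text
to [0.48 0.   0.25] rot [ 0.627 -0.001 -0.522] cm [-0.66 24.86 -0.14] rows>=6.8 t=31.1 j [  -8.2   35.9    9.     4.4 -113.   -84.7]
```

arm_command(deltas=[[0.08, 0, -0.07, -0.1, 3.1, 0, -0.2], [0.16, 0, -0.13, -0.2, 6.2, 0, -0.2], [0.24, 0, -0.2, -0.2, 9.3, 0, -0.2], [0.31, 0, -0.26, -0.3, 12.4, 0, -0.2], [0.39, 0, -0.33, -0.4, 15.5, 0, -0.2], [0.47, 0, -0.39, -0.5, 18.6, -0.1, -0.2], [0.55, 0, -0.46, -0.6, 21.7, -0.1, -0.2], [0.63, 0, -0.52, -0.7, 24.9, -0.1, -0.2]])

```text
time_s: 31.77
tcp_pos: [0.481, 0.0008, 0.2499]
ee_rot: [[-0.463, -0.696, -0.549], [-0.443, 0.718, -0.537], [0.768, -0.005, -0.641]]
wrist_force: [0.1, -0.4, 0.3]
gripper_width: 0.599
gripper_force: 0.0
```

```bash
python3 - <<'E'
from h import *
go([.506,.27,.18],-90,50)
E
```

```text
to [0.506 0.27  0.18 ] rot [ 0.611 -0.005 -0.518] cm [-18.45  17.62 -11.35] rows>=7.0 t=31.8 j [  27.3   29.3   -6.9   13.3 -102.4  -76.4]
```

arm_command(deltas=[[0.08, 0, -0.07, -2.3, 2.2, -1.4, -0.2], [0.15, 0, -0.13, -4.6, 4.4, -2.8, -0.2], [0.23, 0, -0.2, -6.9, 6.6, -4.3, -0.2], [0.31, 0, -0.26, -9.2, 8.8, -5.7, -0.2], [0.38, 0, -0.32, -11.5, 11, -7.1, -0.2], [0.46, 0, -0.39, -13.8, 13.2, -8.5, -0.2], [0.54, 0, -0.46, -16.1, 15.4, -9.9, -0.2], [0.61, 0, -0.52, -18.4, 17.6, -11.3, -0.2]])

```text
time_s: 32.43
tcp_pos: [0.5071, 0.2694, 0.1799]
ee_rot: [[0.004, -1.0, -0.001], [-0.639, -0.001, -0.769], [0.769, 0.003, -0.639]]
wrist_force: [0.8, -0.6, 0.3]
gripper_width: 0.6
gripper_force: 0.0
```

```bash
cat >> h.py <<'E'
BU=dict(A=[.5062,.2052,0],B=[.501,.116,0],C=[.4962,.0259,0],D=[.4252,.0307,0])
def grasp(b,back): go(np.array(BU[b])+[0,0,.041],-90,50,back)
def place(x,y,z,back=.003): go([x,y,z],-90,50,back)
E
python3 - <<'E'
from h import *
grasp('A',.083); grasp('A',.003)
t=cam('top')
for col in('green','red'): m,P=binpose(t,col); print(col,m.round(4),P.round(3).tolist())
E
```

```text
to [0.5062 0.2688 0.0944] rot [ 0.001 -0.005  0.003] cm [-6.54  0.06  5.51] rows>=2.1 t=32.4 j [ 55.8  37.2  -7.3  25.6 -90.3 -66.2]
to [0.5062 0.2075 0.0429] rot [ 0.001 -0.005  0.003] cm [-6.58  0.05 13.51] rows>=3.8 t=32.4 j [ 55.8  37.2  -7.3  25.6 -90.3 -66.2]
green [0.6597 0.1856] [[0.706, 0.272], [0.72, 0.11], [0.613, 0.1], [0.6, 0.26]]
red [ 0.582  -0.3707] [[0.637, -0.286], [0.637, -0.457], [0.527, -0.454], [0.527, -0.285]]
```

Green is partly hidden by the hand, red unchanged. I descend, advance and grip A.

arm_command(deltas=[[0, 0, 0, -3.3, 0.1, 2.7, -0.2], [0, 0, 0, -6.6, 0.1, 5.5, -0.2], [0, 0, 0, -6.6, 0.1, 5.5, -0.2], [0, 0, 0, -6.6, 0.1, 8, -0.2], [0, 0, 0, -6.6, 0.1, 10.5, -0.2], [0, 0, 0, -6.6, 0.1, 12.5, -0.2], [0, 0, 0, -6.6, 0.1, 13.5, -0.2], [0, 0, 0, -6.6, 0.1, 13.5, -0.2]])

```text
time_s: 33.15
tcp_pos: [0.5059, 0.2041, 0.0444]
ee_rot: [[-0.002, -1.0, -0.008], [-0.638, 0.007, -0.77], [0.77, 0.003, -0.638]]
wrist_force: [0.3, -0.5, -0.7]
gripper_width: 0.601
gripper_force: 0.0
```

arm_command(deltas=[[0, 0, 0, 0, 0, 0, 1], [0, 0, 0, 0, 0, 0, 1], [0, 0, 0, 0, 0, 0, 1], [0, 0, 0, 0, 0, 0, 1], [0, 0, 0, 0, 0, 0, 1], [0, 0, 0, 0, 0, 0, 1], [0, 0, 0, 0, 0, 0, 1]])

```text
time_s: 33.73
tcp_pos: [0.5067, 0.2075, 0.0453]
ee_rot: [[-0.003, -1.0, -0.003], [-0.641, 0.004, -0.767], [0.767, -0.0, -0.641]]
wrist_force: [-1.8, 2.0, 3.3]
gripper_width: 0.357
gripper_force: 30.0
```

arm_command(deltas=[[0, 0, 0, 1.2, 0, -1, 1], [0, 0, 0, 3, 0, -2.5, 1], [0, 0, 0, 5.5, 0, -4.6, 1], [0, 0, 0, 8.4, 0, -7, 1], [0, 0, 0, 8.4, 0, -7, 1], [0, 0, 0, 8.4, 0, -7, 1]])

```text
time_s: 34.23
tcp_pos: [0.5071, 0.2072, 0.1562]
ee_rot: [[-0.005, -1.0, -0.002], [-0.645, 0.005, -0.764], [0.764, -0.003, -0.645]]
wrist_force: [-0.6, -0.1, -1.3]
gripper_width: 0.351
gripper_force: 30.0
```

arm_command(deltas=[[0, 0, 0, 1, -3.5, 1.2, 1], [0, 0, 0, 2, -7, 2.4, 1], [0, 0, 0, 3, -10.5, 3.6, 1], [0, 0, 0, 4, -14, 4.7, 1], [0, 0, 0, 4.2, -15.7, 5, 1], [0, 0, 0, 4.2, -15.7, 5, 1], [0, 0, 0, 4.2, -15.7, 5, 1]])

```text
time_s: 34.82
tcp_pos: [0.663, 0.139, 0.1519]
ee_rot: [[-0.002, -1.0, -0.008], [-0.64, 0.008, -0.768], [0.768, 0.004, -0.64]]
wrist_force: [-0.3, 0.8, -0.8]
gripper_width: 0.353
gripper_force: 30.0
```

```bash
python3 - <<'E'
from h import *
place(.664,.139,.045)
t=cam('top'); print(binpose(t,'green')[0],binpose(t,'green')[1].round(3).tolist(),sense()['gripper_width'])
b=cam('scene'); c=cam('wrist'); u,v=proj(b,[.664,.139,.05]).astype(int)
cv2.imwrite('pics/p1.png',np.hstack([cv2.resize(c['pixels'],(440,330)),cv2.resize(b['pixels'][v-70:v+40,u-60:u+60],(360,330))]))
E
```

```text
to [0.664  0.1413 0.0469] rot [ 0.008 -0.003 -0.002] cm [-8.22 -0.14  6.54] rows>=2.6 t=34.8 j [ 38.1  42.9  -3.5  37.2 -82.4 -56.8]Traceback (most recent call last):
  File "<stdin>", line 3, in <module>
  File "h.py", line 19, in binpose
    k=blobs(c,*r,amin=600)[0]; b=cv2.boxPoints(cv2.minAreaRect(k)); P=np.array([ray(c,*p,z)[:2] for p in b])
      ~~~~~~~~~~~~~~~~~~~~^^^
IndexError: list index out of range
```

```bash
python3 - <<'E'
from h import *
b=cam('scene'); c=cam('wrist'); u,v=proj(b,[.664,.139,.05]).astype(int)
for im in (b,c):
    for X in([.706,.279],[.72,.11],[.613,.1],[.6,.268]):
        cv2.circle(im['pixels'],tuple(proj(im,X+[.035]).round().astype(int).tolist()),2,(255,0,255),-1)
cv2.imwrite('pics/p1.png',np.hstack([cv2.resize(c['pixels'],(440,330)),cv2.resize(b['pixels'][v-70:v+40,u-60:u+60],(360,330))]))
E
```

```text
(no output)
```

View pics/p1.png

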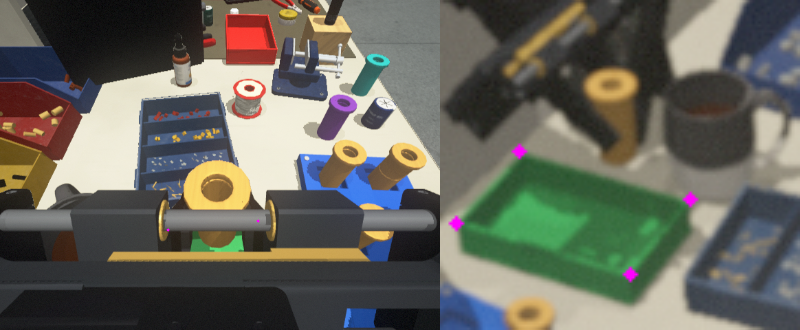

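The scene view shows A held upright above the green bin, whose rim matches the projected corners. I lower, release and retreat.

arm_command(deltas=[[0, 0, 0, -2, -0.1, 1.6, 1], [0, 0, 0, -4, -0.1, 3.2, 1], [0, 0, 0, -6, -0.1, 4.8, 1], [0, 0, 0, -7.2, -0.1, 5.7, 1], [0, 0, 0, -8, -0.1, 6.3, 1], [0, 0, 0, -8.2, -0.1, 6.5, 1], [0, 0, 0, -8.2, -0.1, 6.5, 1]])

```text
time_s: 35.55
tcp_pos: [0.6641, 0.1436, 0.0494]
ee_rot: [[-0.002, -1.0, -0.004], [-0.641, 0.004, -0.768], [0.768, 0.001, -0.641]]
wrist_force: [0.3, -0.2, -1.0]
gripper_width: 0.356
gripper_force: 30.0
```

arm_command(deltas=[[0, 0, 0, 0, 0, 0, 0.2], [0, 0, 0, 0, 0, 0, -0.2], [0, 0, 0, 0, 0, 0, -0.2], [0, 0, 0, 0, 0, 0, -0.2], [0, 0, 0, 0, 0, 0, -0.2], [0, 0, 0, 0, 0, -2, -0.2], [0, 0, 0, 0, 0, -5, -0.2], [0, 0, 0, 0, 0, -8.5, -0.2]])

```text
time_s: 36.22
tcp_pos: [0.6639, 0.2072, 0.1039]
ee_rot: [[-0.002, -1.0, -0.008], [-0.64, 0.007, -0.769], [0.769, 0.004, -0.64]]
wrist_force: [1.0, 0.4, -0.6]
gripper_width: 0.598
gripper_force: 0.0
```

```bash
python3 - <<'E'
from h import *
s=sense(); print(s['tcp_pos'].round(4),s['wrist_force'].round(1))
go([.501,.18,.17],-90,50)
c=cam('scene')
for k in blobs(c,(8,90,100),(24,255,255),60,(150,150,290,290)): print(cv2.boundingRect(k))
for b,p in dict(placed=[.664,.139,.074],B=[.501,.116,.076],C=[.4962,.0259,.076],D=[.4252,.0307,.076]).items(): print(b,proj(c,p).round(0))
E
```

```text
[0.6639 0.2072 0.1039] [ 1.   0.4 -0.6]
to [0.501 0.18  0.17 ] rot [ 0.008 -0.004 -0.002] cm [ 6.85 16.29 -2.  ] rows>=4.4 t=36.2 j [ 42.3  48.9   2.2  34.5 -83.9 -59.3]
(222, 240, 16, 29)
(242, 221, 16, 30)
(240, 167, 17, 29)
(211, 207, 16, 29)
placed [249. 171.]
B [218. 211.]
C [249. 226.]
D [230. 244.]
```

A stands in the green bin (flange seen at (248,171), expected (249,171)). Next is B.

arm_command(deltas=[[0, 0, 0, 3, 3, -1.5, -0.2], [0, 0, 0, 5, 6.5, -2, -0.2], [0, 0, 0, 6.8, 10, -2, -0.2], [0, 0, 0, 6.8, 13.5, -2, -0.2], [0, 0, 0, 6.8, 16.3, -2, -0.2], [0, 0, 0, 4, 16.3, 0.4, -0.2], [0, 0, 0, 1.1, 16.3, 2.8, -0.2], [0, 0, 0, 1.1, 16.3, 2.8, -0.2]])

```text
time_s: 36.93
tcp_pos: [0.4988, 0.1786, 0.0903]
ee_rot: [[0.003, -1.0, -0.009], [-0.637, 0.005, -0.771], [0.771, 0.008, -0.637]]
wrist_force: [-0.7, -1.0, -0.4]
gripper_width: 0.601
gripper_force: 0.0
```

```bash
python3 - <<'E'
from h import *
grasp('B',.003)
E
```

```text
to [0.501  0.1183 0.0429] rot [ 0.009 -0.008  0.003] cm [ 0.19 -0.29  7.67] rows>=1.9 t=36.9 j [ 51.1  38.5 -22.3  29.6 -75.  -71.2]
```

arm_command(deltas=[[0, 0, 0, 0.1, -0.1, 2.5, -0.2], [0, 0, 0, 0.2, -0.2, 5, -0.2], [0, 0, 0, 0.2, -0.2, 7, -0.2], [0, 0, 0, 0.2, -0.2, 7.7, -0.2], [0, 0, 0, 0.2, -0.2, 7.7, -0.2]])

```text
time_s: 37.35
tcp_pos: [0.5031, 0.1188, 0.0472]
ee_rot: [[-0.003, -1.0, -0.006], [-0.64, 0.007, -0.769], [0.769, 0.002, -0.64]]
wrist_force: [-0.4, 1.0, -0.3]
gripper_width: 0.597
gripper_force: 0.0
```

arm_command(deltas=[[0, 0, 0, 0, 0, 0, 1], [0, 0, 0, 0, 0, 0, 1], [0, 0, 0, 0, 0, 0, 1], [0, 0, 0, 0, 0, 0, 1], [0, 0, 0, 0, 0, 0, 1], [0, 0, 0, 0, 0, 0, 1], [0, 0, 0, 0, 0, 0, 1]])

```text
time_s: 37.93
tcp_pos: [0.5033, 0.1209, 0.0473]
ee_rot: [[-0.003, -1.0, -0.003], [-0.641, 0.004, -0.768], [0.768, 0.0, -0.641]]
wrist_force: [-3.0, 2.2, 4.1]
gripper_width: 0.35
gripper_force: 29.8
```

arm_command(deltas=[[0, 0, 0, 1.2, 0, -1, 1], [0, 0, 0, 3, 0, -2.5, 1], [0, 0, 0, 5.5, 0, -4.6, 1], [0, 0, 0, 8.4, 0, -7, 1], [0, 0, 0, 8.4, 0, -7, 1], [0, 0, 0, 8.4, 0, -7, 1]])

```text
time_s: 38.43
tcp_pos: [0.5038, 0.121, 0.157]
ee_rot: [[-0.005, -1.0, -0.002], [-0.645, 0.005, -0.764], [0.764, -0.003, -0.645]]
wrist_force: [-0.3, 0.2, -1.9]
gripper_width: 0.35
gripper_force: 29.8
```

```bash
python3 - <<'E'
from h import *
place(.660,.189,.152); t=cam('top')
for col in('green','red'): m,P=binpose(t,col); print(col,m.round(4),P.round(3).tolist())
E
```

```text
to [0.66   0.1913 0.1539] rot [ 0.002  0.003 -0.005] cm [ -4.85 -15.59  -5.21] rows>=4.3 t=38.4 j [ 46.9  30.7 -25.6  32.4 -76.8 -67.4]
green [0.6607 0.1832] [[0.709, 0.266], [0.719, 0.11], [0.612, 0.101], [0.602, 0.256]]
red [ 0.582  -0.3707] [[0.637, -0.286], [0.637, -0.457], [0.527, -0.454], [0.527, -0.285]]
```

arm_command(deltas=[[0, 0, 0, -1.2, -3.8, -1.3, 1], [0, 0, 0, -2.4, -7.6, -2.6, 1], [0, 0, 0, -3.6, -11.4, -3.9, 1], [0, 0, 0, -4.9, -15, -5.2, 1], [0, 0, 0, -5, -15.6, -5.4, 1], [0, 0, 0, -5, -15.6, -5.4, 1], [0, 0, 0, -5, -15.6, -5.4, 1]])

```text
time_s: 39.07
tcp_pos: [0.6586, 0.1921, 0.1491]
ee_rot: [[-0.0, -1.0, -0.008], [-0.639, 0.006, -0.769], [0.769, 0.005, -0.639]]
wrist_force: [0.2, 0.1, -2.1]
gripper_width: 0.354
gripper_force: 29.8
```

```bash
python3 - <<'E'
from h import *
go([.66,.1935,.049],-90,50); print(sense()['gripper_width'])
E
```

```text
to [0.66   0.1935 0.049 ] rot [ 0.008 -0.005 -0.   ] cm [-7.79 -0.19  6.29] rows>=2.5 t=39.1 j [ 41.7  45.2   1.4  34.8 -86.1 -57.3]
0.3544415537949206
```

arm_command(deltas=[[0, 0, 0, -2, -0.1, 1.6, 1], [0, 0, 0, -4, -0.2, 3.2, 1], [0, 0, 0, -5.8, -0.2, 4.7, 1], [0, 0, 0, -7, -0.2, 5.6, 1], [0, 0, 0, -7.6, -0.2, 6.1, 1], [0, 0, 0, -7.8, -0.2, 6.3, 1], [0, 0, 0, -7.8, -0.2, 6.3, 1]])

```text
time_s: 39.65
tcp_pos: [0.6612, 0.1945, 0.0521]
ee_rot: [[-0.002, -1.0, -0.004], [-0.641, 0.005, -0.768], [0.768, 0.001, -0.641]]
wrist_force: [0.4, 0.1, -1.7]
gripper_width: 0.352
gripper_force: 29.8
```

arm_command(deltas=[[0, 0, 0, 0, 0, 0, 0.2], [0, 0, 0, 0, 0, 0, -0.2], [0, 0, 0, 0, 0, 0, -0.2], [0, 0, 0, 0, 0, 0, -0.2], [0, 0, 0, 0, 0, 0, -0.2], [0, 0, 0, 0, 0, -2, -0.2], [0, 0, 0, 0, 0, -5, -0.2], [0, 0, 0, 0, 0, -8.5, -0.2]])

```text
time_s: 40.32
tcp_pos: [0.6612, 0.2587, 0.1064]
ee_rot: [[-0.002, -1.0, -0.008], [-0.639, 0.007, -0.769], [0.769, 0.004, -0.639]]
wrist_force: [1.0, -0.0, -0.3]
gripper_width: 0.601
gripper_force: 0.0
```

```bash
python3 - <<'E'
from h import *
go([.496,.09,.17],-90,50); grasp('C',.083)
c=cam('scene')
for k in blobs(c,(8,90,100),(24,255,255),60,(150,130,290,290)): print(cv2.boundingRect(k))
print(proj(c,[.66,.189,.074]).round())
E
```

```text
to [0.496 0.09  0.17 ] rot [ 0.008 -0.004 -0.002] cm [15.71 16.42  9.03] rows>=6.1 t=40.3 j [ 45.4  51.2   8.3  32.3 -88.3 -59.1]
to [0.4962 0.0895 0.0944] rot [ 0.008 -0.004 -0.002] cm [ 9.92 16.38 13.91] rows>=5.9 t=40.3 j [ 45.4  51.2   8.3  32.3 -88.3 -59.1]
(222, 240, 16, 29)
(242, 221, 16, 29)
(240, 167, 17, 29)
(224, 162, 16, 28)
[232. 166.]
```

arm_command(deltas=[[0, 0, 0, 2.8, 1, -2.2, -0.2], [0, 0, 0, 5.5, 3, -3, -0.2], [0, 0, 0, 8, 6, -1.5, -0.2], [0, 0, 0, 10, 9, 1, -0.2], [0, 0, 0, 12, 12, 3.5, -0.2], [0, 0, 0, 14, 14.5, 6, -0.2], [0, 0, 0, 15.7, 16.4, 9, -0.2], [0, 0, 0, 15.7, 16.4, 9, -0.2]])

```text
time_s: 41.03
tcp_pos: [0.4893, 0.0826, 0.1688]
ee_rot: [[0.001, -1.0, -0.015], [-0.636, 0.011, -0.772], [0.772, 0.01, -0.636]]
wrist_force: [-1.0, -1.6, -1.1]
gripper_width: 0.6
gripper_force: 0.0
```

arm_command(deltas=[[0, 0, 0, -2.9, 0, 2.4, -0.2], [0, 0, 0, -5.8, 0, 4.9, -0.2], [0, 0, 0, -5.8, 0, 4.9, -0.2], [0, 0, 0, -5.8, 0, 4.9, -0.2]])

```text
time_s: 41.37
tcp_pos: [0.4968, 0.0899, 0.0931]
ee_rot: [[-0.001, -1.0, -0.006], [-0.638, 0.005, -0.77], [0.77, 0.003, -0.638]]
wrist_force: [0.9, 0.6, 0.4]
gripper_width: 0.599
gripper_force: 0.0
```

```bash
python3 - <<'E'
from h import *
grasp('C',.003)
E
```

```text
to [0.4962 0.0282 0.0429] rot [ 0.006 -0.006 -0.001] cm [0.07 0.01 7.95] rows>=2.0 t=41.4 j [ 44.7  34.4 -32.1  35.7 -68.4 -72.2]
```

arm_command(deltas=[[0, 0, 0, 0, 0, 2.5, -0.2], [0, 0, 0, 0, 0, 5, -0.2], [0, 0, 0, -0.1, 0, 7, -0.2], [0, 0, 0, -0.1, 0, 8, -0.2], [0, 0, 0, -0.1, 0, 8, -0.2]])

```text
time_s: 41.78
tcp_pos: [0.4967, 0.0284, 0.0422]
ee_rot: [[-0.004, -1.0, -0.005], [-0.64, 0.007, -0.768], [0.768, 0.001, -0.64]]
wrist_force: [0.0, 0.6, 0.7]
gripper_width: 0.599
gripper_force: 0.0
```

arm_command(deltas=[[0, 0, 0, 0, 0, 0, 1], [0, 0, 0, 0, 0, 0, 1], [0, 0, 0, 0, 0, 0, 1], [0, 0, 0, 0, 0, 0, 1], [0, 0, 0, 0, 0, 0, 1], [0, 0, 0, 0, 0, 0, 1], [0, 0, 0, 0, 0, 0, 1]])

```text
time_s: 42.37
tcp_pos: [0.497, 0.0304, 0.042]
ee_rot: [[-0.003, -1.0, -0.003], [-0.641, 0.004, -0.768], [0.768, -0.0, -0.641]]
wrist_force: [-3.1, 4.5, 5.5]
gripper_width: 0.352
gripper_force: 30.0
```

arm_command(deltas=[[0, 0, 0, 1.2, 0, -1, 1], [0, 0, 0, 3, 0, -2.5, 1], [0, 0, 0, 5.5, 0, -4.6, 1], [0, 0, 0, 8.6, 0, -7.2, 1], [0, 0, 0, 8.6, 0, -7.2, 1], [0, 0, 0, 8.6, 0, -7.2, 1]])

```text
time_s: 42.87
tcp_pos: [0.4974, 0.0306, 0.1545]
ee_rot: [[-0.006, -1.0, -0.002], [-0.645, 0.005, -0.764], [0.764, -0.003, -0.645]]
wrist_force: [0.8, -0.2, -0.7]
gripper_width: 0.352
gripper_force: 30.0
```

```bash
python3 - <<'E'
from h import *
go([.656,.2405,.152],-90,50); t=cam('top')
for col in('green','red'): m,P=binpose(t,col); print(col,m.round(4),P.round(3).tolist())
E
```

```text
to [0.656  0.2405 0.152 ] rot [ 0.002  0.002 -0.006] cm [-13.81 -15.76 -15.91] rows>=6.6 t=42.9 j [ 39.6  26.9 -34.9  38.6 -70.3 -67.5]
green [0.6581 0.1888] [[0.698, 0.283], [0.72, 0.11], [0.618, 0.096], [0.596, 0.267]]
red [ 0.582  -0.3707] [[0.637, -0.286], [0.637, -0.457], [0.527, -0.454], [0.527, -0.285]]
```

arm_command(deltas=[[0, 0, 0, -2, -2.3, -2.3, 1], [0, 0, 0, -4, -4.6, -4.6, 1], [0, 0, 0, -6, -6.9, -6.9, 1], [0, 0, 0, -8, -9.2, -9.2, 1], [0, 0, 0, -10, -11.5, -11.5, 1], [0, 0, 0, -12, -13.8, -13.8, 1], [0, 0, 0, -13.8, -15.8, -15.9, 1], [0, 0, 0, -13.8, -15.8, -15.9, 1]])

```text
time_s: 43.58
tcp_pos: [0.6584, 0.2438, 0.1439]
ee_rot: [[0.001, -1.0, -0.001], [-0.641, 0.001, -0.768], [0.768, 0.001, -0.641]]
wrist_force: [0.1, -0.2, -0.6]
gripper_width: 0.35
gripper_force: 30.0
```

arm_command(deltas=[[0, 0, 0, 0, 0, 0, 1], [0, 0, 0, 0, 0, 0, 1], [0, 0, 0, 0, 0, 0, 1]])

```text
time_s: 43.83
tcp_pos: [0.6549, 0.2383, 0.1483]
ee_rot: [[-0.001, -1.0, -0.006], [-0.64, 0.006, -0.769], [0.769, 0.003, -0.64]]
wrist_force: [-0.7, -0.4, -1.4]
gripper_width: 0.347
gripper_force: 30.0
```

```bash
python3 - <<'E'
from h import *
go([.656,.2405,.0435],-90,50); print(sense()['gripper_width'])
c=cam('scene')
for k in blobs(c,(8,90,100),(24,255,255),60,(150,100,290,290)): print(cv2.boundingRect(k))
E
```

```text
to [0.656  0.2405 0.0435] rot [ 0.006 -0.004 -0.001] cm [-8.19 -0.14  6.53] rows>=2.6 t=43.8 j [ 44.6  47.3   6.2  32.9 -89.4 -57.6]
0.34711488028858123
(224, 162, 33, 34)
(203, 122, 17, 32)
(222, 240, 16, 29)
(175, 101, 30, 24)
```

arm_command(deltas=[[0, 0, 0, -2, -0.1, 1.6, 1], [0, 0, 0, -4, -0.1, 3.2, 1], [0, 0, 0, -6, -0.1, 4.8, 1], [0, 0, 0, -7.2, -0.1, 5.7, 1], [0, 0, 0, -8, -0.1, 6.3, 1], [0, 0, 0, -8.2, -0.1, 6.5, 1], [0, 0, 0, -8.2, -0.1, 6.5, 1]])

```text
time_s: 44.47
tcp_pos: [0.6567, 0.242, 0.045]
ee_rot: [[-0.002, -1.0, -0.004], [-0.641, 0.005, -0.768], [0.768, 0.001, -0.641]]
wrist_force: [0.7, -0.3, -0.8]
gripper_width: 0.347
gripper_force: 30.0
```

arm_command(deltas=[[0, 0, 0, 0, 0, 0, 0.2], [0, 0, 0, 0, 0, 0, -0.2], [0, 0, 0, 0, 0, 0, -0.2], [0, 0, 0, 0, 0, 0, -0.2], [0, 0, 0, 0, 0, 0, -0.2], [0, 0, 0, 0, 0, -2, -0.2], [0, 0, 0, 0, 0, -5, -0.2], [0, 0, 0, 0, 0, -8.5, -0.2]])

```text
time_s: 45.13
tcp_pos: [0.6566, 0.3063, 0.0993]
ee_rot: [[-0.002, -1.0, -0.008], [-0.639, 0.007, -0.769], [0.769, 0.003, -0.639]]
wrist_force: [0.3, 1.4, -0.4]
gripper_width: 0.602
gripper_force: 0.0
```

```bash
python3 - <<'E'
from h import *
go([.425,.094,.18],-90,50)
c=cam('scene')
for k in blobs(c,(8,90,100),(24,255,255),60,(150,130,290,290)): print(cv2.boundingRect(k))
print(proj(c,[.656,.236,.074]).round())
E
```

```text
to [0.425 0.094 0.18 ] rot [ 0.008 -0.004 -0.002] cm [19.82 23.04 11.34] rows>=8.1 t=45.1 j [ 48.1  54.1  14.   30.6 -91.8 -59.3]
(208, 157, 16, 29)
(240, 168, 17, 28)
(224, 162, 16, 28)
(222, 240, 16, 29)
[216. 161.]
```

All three sound bushings stand in the green bin (scene flanges at about (216,161), (232,166) and (248,171)). Now D.

arm_command(deltas=[[0, 0, 0, 3.3, 1.5, -1.5, -0.2], [0, 0, 0, 6, 4, -1, -0.2], [0, 0, 0, 8.5, 7, 0.5, -0.2], [0, 0, 0, 11, 10, 2, -0.2], [0, 0, 0, 13.2, 13, 4, -0.2], [0, 0, 0, 15.4, 16, 6, -0.2], [0, 0, 0, 17.5, 19, 8, -0.2], [0, 0, 0, 19.8, 22, 10.3, -0.2]])

```text
time_s: 45.85
tcp_pos: [0.4375, 0.1042, 0.1857]
ee_rot: [[-0.003, -1.0, -0.003], [-0.642, 0.004, -0.767], [0.767, -0.0, -0.642]]
wrist_force: [1.0, -0.2, 0.5]
gripper_width: 0.601
gripper_force: 0.0
```

arm_command(deltas=[[0, 0, 0, 0, 1, 1, -0.2], [0, 0, 0, 0, 1, 1, -0.2], [0, 0, 0, 0, 1, 1, -0.2], [0, 0, 0, 0, 1, 1, -0.2]])

```text
time_s: 46.18
tcp_pos: [0.43, 0.099, 0.1791]
ee_rot: [[-0.003, -1.0, -0.002], [-0.642, 0.004, -0.766], [0.766, -0.001, -0.642]]
wrist_force: [-0.2, 0.4, -0.1]
gripper_width: 0.603
gripper_force: 0.0
```

```bash
python3 - <<'E'
from h import *
grasp('D',.083);grasp('D',.003)
E
```

```text
to [0.4252 0.0943 0.0944] rot [ 0.002 -0.    -0.003] cm [-6.18  0.48  5.81] rows>=2.1 t=46.2 j [ 51.7  23.6 -34.   29.  -77.3 -70.2]
to [0.4252 0.033  0.0429] rot [ 0.002 -0.    -0.003] cm [-6.19  0.46 13.81] rows>=3.8 t=46.2 j [ 51.7  23.6 -34.   29.  -77.3 -70.2]
```

arm_command(deltas=[[0, 0, 0, -3, 0.5, 2.9, -0.2], [0, 0, 0, -6.2, 0.5, 5.8, -0.2], [0, 0, 0, -6.2, 0.5, 5.8, -0.2], [0, 0, 0, -6.2, 0.5, 8.3, -0.2], [0, 0, 0, -6.2, 0.5, 11, -0.2], [0, 0, 0, -6.2, 0.5, 13, -0.2], [0, 0, 0, -6.2, 0.5, 13.8, -0.2], [0, 0, 0, -6.2, 0.5, 13.8, -0.2]])

```text
time_s: 46.85
tcp_pos: [0.4239, 0.0309, 0.0429]
ee_rot: [[-0.003, -1.0, -0.006], [-0.64, 0.006, -0.769], [0.769, 0.001, -0.64]]
wrist_force: [-0.5, 0.2, -0.1]
gripper_width: 0.6
gripper_force: 0.0
```

arm_command(deltas=[[0, 0, 0, 0, 0, 0, 1], [0, 0, 0, 0, 0, 0, 1], [0, 0, 0, 0, 0, 0, 1], [0, 0, 0, 0, 0, 0, 1], [0, 0, 0, 0, 0, 0, 1], [0, 0, 0, 0, 0, 0, 1], [0, 0, 0, 0, 0, 0, 1]])

```text
time_s: 47.43
tcp_pos: [0.4243, 0.0327, 0.0431]
ee_rot: [[-0.003, -1.0, -0.002], [-0.642, 0.003, -0.767], [0.767, -0.001, -0.642]]
wrist_force: [0.3, 2.8, 4.0]
gripper_width: 0.354
gripper_force: 29.9
```

arm_command(deltas=[[0, 0, 0, 1.2, 0, -1, 1], [0, 0, 0, 3, 0, -2.5, 1], [0, 0, 0, 5.5, 0, -4.6, 1], [0, 0, 0, 8.6, 0, -7.2, 1], [0, 0, 0, 11, 0, -9.2, 1], [0, 0, 0, 11, 0, -9.2, 1], [0, 0, 0, 11, 0, -9.2, 1]])

```text
time_s: 48.02
tcp_pos: [0.4235, 0.0321, 0.1865]
ee_rot: [[-0.005, -1.0, -0.003], [-0.644, 0.005, -0.765], [0.765, -0.002, -0.644]]
wrist_force: [0.2, 0.2, -1.9]
gripper_width: 0.353
gripper_force: 29.9
```

```bash
python3 - <<'E'
from h import *
go([.582,-.12,.19],-90,50); t=cam('top')
for col in('green','red'): m,P=binpose(t,col); print(col,m.round(4),P.round(3).tolist())
from plan import M,ik,Rt as R2
E
```

```text
to [ 0.582 -0.12   0.19 ] rot [ 0.003  0.002 -0.005] cm [  9.99 -15.93  11.36] rows>=5.5 t=48.0 j [ 46.4  19.5 -40.5  33.1 -73.8 -69.2]
green [0.6596 0.1891] [[0.706, 0.279], [0.719, 0.11], [0.613, 0.1], [0.6, 0.268]]
red [ 0.5832 -0.3707] [[0.527, -0.285], [0.639, -0.286], [0.639, -0.457], [0.527, -0.454]]
block
   40
   (-180, 55, [-15, 39, -6, 10, -84, -80])
   (-160, 45, [-10, 36, -16, 20, -75, -71])
   (-140, 34, [-7, 32, -27, 31, -64, -66])
   (-120, 21, [-6, 27, -40, 48, -53, -64])
   (-100, 9, [-12, 22, -52, 74, -42, -66])
   (40, 21, [-46, 26, -11, -48, -60, -156])
   (60, 30, [-44, 31, -4, -41, -72, -147])
   (80, 40, [-41, 35, 2, -34, -82, -137])
   (100, 51, [-36, 38, 6, -26, -89, -126])
   (120, 63, [-31, 40, 7, -18, -93, -114])
   (140, 67, [-26, 41, 6, -9, -94, -102])
   (160, 62, [-20, 41, 1, 0, -90, -90])
block
   50
   (-180, 59, [-14, 44, -2, 11, -93, -80])
   (-160, 47, [-9, 41, -14, 22, -83, -73])
   (-140, 34, [-5, 36, -27, 35, -71, -70])
   (-120, 20, [-4, 31, -41, 53, -59, -71])
   (-100, 6, [-10, 25, -55, 82, -51, -77])
   (60, 36, [-49, 35, -1, -47, -80, -14
[... 9713 characters left out ...]
, -150])
   (140, 38, [15, 50, 28, -32, -93, -139])
   (160, 46, [18, 54, 34, -24, -102, -127])
green
   50
   (-180, 35, [22, 63, 46, -19, -119, -114])
   (-160, 37, [27, 64, 43, -6, -119, -98])
   (-140, 46, [32, 62, 34, 7, -112, -82])
   (-120, 59, [36, 58, 21, 18, -100, -71])
   (-100, 65, [40, 53, 6, 29, -86, -64])
   (-80, 51, [42, 47, -10, 43, -71, -61])
   (-60, 34, [41, 41, -27, 63, -57, -64])
   (-40, 21, [33, 36, -40, 95, -47, -71])
   (60, 14, [5, 34, -5, -71, -42, -163])
   (80, 18, [4, 38, 3, -61, -58, -159])
   (100, 23, [6, 44, 14, -53, -74, -154])
   (120, 30, [8, 49, 24, -45, -89, -147])
   (140, 38, [12, 55, 34, -38, -103, -139])
   (160, 38, [17, 59, 42, -30, -113, -128])
```

arm_command(deltas=[[0, 0, 0, 1.8, -2.7, 1.9, 1], [0, 0, 0, 3.6, -5.4, 3.8, 1], [0, 0, 0, 5.4, -8.1, 5.7, 1], [0, 0, 0, 7.2, -10.8, 7.6, 1], [0, 0, 0, 9, -13.4, 9.8, 1], [0, 0, 0, 10, -14.8, 11.4, 1], [0, 0, 0, 10, -14.8, 11.4, 1], [0, 0, 0, 10, -14.8, 11.4, 1]])

```text
time_s: 48.73
tcp_pos: [0.5696, -0.1222, 0.1867]
ee_rot: [[-0.001, -1.0, -0.01], [-0.64, 0.008, -0.768], [0.768, 0.006, -0.64]]
wrist_force: [-0.1, -0.4, -1.4]
gripper_width: 0.355
gripper_force: 29.9
```

```bash
rm plan.py && python3 - <<'E'
from h import *
go([.570,-.36,.165],-90,50)
def P(c): K=np.array([[c['f'],0,c['cx']],[0,c['f'],c['cy']],[0,0,1]]); return K@np.c_[c['R'],c['t']]
b=dict(np.load('x.npz')) if 0 else None
A0=cv2.imread('pics/top0.png'); B0=cv2.imread('pics/scene0.png'); a=cam('top'); s=cam('scene'); a['pixels']=A0; s['pixels']=B0
def kn(c,roi): return [np.array(cv2.minEnclosingCircle(k)[0]) for k in blobs(c,(0,150,80),(8,255,255),4,roi)]
ka=kn(a,(385,100,545,192)); ks=kn(s,(405,220,580,275))
print([k.round().tolist() for k in ka],[k.round().tolist() for k in ks])
for p in ka:
    for q in ks:
        X=cv2.triangulatePoints(P(a),P(s),p,q); X=(X[:3]/X[3]).ravel(); e=np.linalg.norm(proj(a,X)-p)
        if e<2 and -.01<X[2]<.2: print(p.round(),q.round(),X.round(3),e.round(1))
E
```

```text
to [ 0.57  -0.36   0.165] rot [ 0.01  -0.003 -0.001] cm [13.56 -0.25 19.65] rows>=6.0 t=48.7 j [ 19.4  26.  -33.1  52.4 -65.5 -57.7]
[[458.0, 157.0], [496.0, 143.0], [394.0, 180.0], [524.0, 136.0]] [[438.0, 262.0], [530.0, 247.0], [487.0, 242.0], [564.0, 250.0], [415.0, 234.0]]
[458. 157.] [487. 242.] [ 0.736 -0.455  0.044] 0.1
[496. 143.] [530. 247.] [ 0.768 -0.543  0.044] 1.0
[394. 180.] [415. 234.] [ 0.681 -0.303  0.045] 0.2
[524. 136.] [564. 250.] [ 0.786 -0.61   0.051] 0.8
```

Knob tips are at x≥0.68, so the hand clears them with D placed at (0.570, −0.40). I carry on to above the red bin.

arm_command(deltas=[[0, 0, 0, 2.2, 0, 3.2, 1], [0, 0, 0, 4.4, 0, 6.4, 1], [0, 0, 0, 6.6, -0.1, 9.6, 1], [0, 0, 0, 8.8, -0.1, 12.8, 1], [0, 0, 0, 11, -0.2, 16, 1], [0, 0, 0, 13.6, -0.2, 19.6, 1], [0, 0, 0, 13.5, -0.2, 22.5, 1], [0, 0, 0, 13.4, -0.2, 24.8, 1]])

```text
time_s: 49.5
tcp_pos: [0.5708, -0.3977, 0.1325]
ee_rot: [[-0.003, -1.0, -0.004], [-0.642, 0.005, -0.767], [0.767, 0.0, -0.642]]
wrist_force: [0.1, -0.6, -0.9]
gripper_width: 0.357
gripper_force: 29.9
```

arm_command(deltas=[[0, 0, 0, 0, 0, 0, 1], [0, 0, 0, 0, 0, 0, 1], [0, 0, 0, 0, 0, 0, 1], [0, 0, 0, 0, 0, 0, 1]])

```text
time_s: 49.83
tcp_pos: [0.5726, -0.3949, 0.1342]
ee_rot: [[-0.001, -1.0, -0.001], [-0.641, 0.002, -0.768], [0.768, -0.0, -0.641]]
wrist_force: [-0.2, 0.2, -0.4]
gripper_width: 0.352
gripper_force: 29.9
```

```bash
python3 - <<'E'
from h import *
go([.570,-.398,.0445],-90,50); print(sense()['gripper_width'])
c=cam('wrist'); b=cam('scene'); u,v=proj(b,[.57,-.37,.06]).astype(int)
for X in([.527,-.285],[.639,-.286],[.639,-.457],[.527,-.454]): cv2.circle(b['pixels'],tuple(proj(b,X+[.035]).round().astype(int).tolist()),2,(255,0,255),-1)
cv2.imwrite('pics/p2.png',np.hstack([cv2.resize(c['pixels'],(440,330)),cv2.resize(b['pixels'][v-60:v+50,u-60:u+60],(360,330))]))
E
```

```text
to [ 0.57   -0.398   0.0445] rot [ 0.001 -0.002 -0.001] cm [-6.69  0.26  5.99] rows>=2.2 t=49.8 j [-15.8  30.8 -36.5  85.6 -47.8 -59.9]
0.35200798292623264
```

View pics/p2.png

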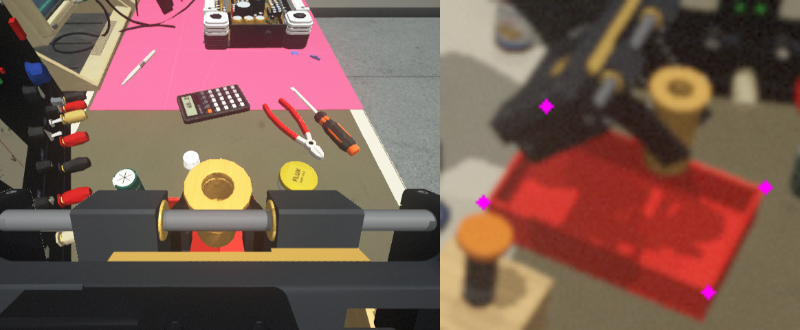

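The view shows D held over the red bin, with the bin at the predicted corners and the gauge upright in its block at lower left. I lower and release with a small opening.

arm_command(deltas=[[0, 0, 0, -2, 0.1, 1.8, 1], [0, 0, 0, -4, 0.2, 3.6, 1], [0, 0, 0, -5.2, 0.3, 4.7, 1], [0, 0, 0, -6.2, 0.3, 5.6, 1], [0, 0, 0, -6.7, 0.3, 6, 1], [0, 0, 0, -6.7, 0.3, 6, 1], [0, 0, 0, -6.7, 0.3, 6, 1]])

```text
time_s: 50.52
tcp_pos: [0.5691, -0.3993, 0.0444]
ee_rot: [[-0.003, -1.0, -0.003], [-0.641, 0.004, -0.768], [0.768, -0.0, -0.641]]
wrist_force: [-0.3, -0.4, -0.7]
gripper_width: 0.357
gripper_force: 30.0
```

arm_command(deltas=[[0, 0, 0, 0, 0, 0, 0.1], [0, 0, 0, 0, 0, 0, 0], [0, 0, 0, 0, 0, 0, 0], [0, 0, 0, 0, 0, 0, 0], [0, 0, 0, 0, 0, -1.5, 0], [0, 0, 0, 0, 0, -4, 0], [0, 0, 0, 0, 0, -7, 0], [0, 0, 0, 0, 0, -10, 0]])

```text
time_s: 51.18
tcp_pos: [0.5681, -0.3227, 0.1079]
ee_rot: [[-0.003, -1.0, -0.006], [-0.642, 0.006, -0.767], [0.767, 0.002, -0.642]]
wrist_force: [0.4, 0.4, -0.4]
gripper_width: 0.495
gripper_force: 0.0
```

arm_command(deltas=[[0, 0, 0, 3, 0, -2.5, 0], [0, 0, 0, 6, 0, -5, 0], [0, 0, 0, 9, 0, -7.5, 0], [0, 0, 0, 6.5, 3, -10.5, 0], [0, 0, 0, 4, 6, -13.5, 0], [0, 0, 0, 1.5, 9, -16.5, 0], [0, 0, 0, -1, 11, -19.5, 0], [0, 0, 0, -1, 11, -19.5, 0]])

```text
time_s: 51.85
tcp_pos: [0.4576, -0.1649, 0.2254]
ee_rot: [[-0.002, -1.0, -0.003], [-0.641, 0.004, -0.767], [0.767, 0.0, -0.641]]
wrist_force: [0.3, 0.6, 0.5]
gripper_width: 0.502
gripper_force: 0.0
```

```bash
python3 - <<'E'
from h import *
s=sense(); print(s['time_s'],s['tcp_pos'].round(3),s['gripper_width'])
t=cam('top'); b=cam('scene'); w=cam('wrist')
for k in blobs(b,(8,90,90),(24,255,255),60,(200,140,470,360)): print(cv2.boundingRect(k))
print('D exp',proj(b,[.57,-.4,.074]).round(),'head exp',proj(b,[.421,-.327,.136]).round())
cv2.imwrite('pics/end.png',np.hstack([cv2.resize(t['pixels'][130:330,130:490],(450,250)),cv2.resize(b['pixels'][140:340,180:480],(345,230))[:,:,:].copy() if 0 else cv2.resize(b['pixels'][140:357,180:480],(345,250))]))
E
```

```text
51.85 [ 0.458 -0.165  0.225] 0.5016929381325792
(351, 280, 53, 71)
(429, 265, 22, 34)
(315, 140, 40, 18)
(208, 157, 16, 29)
(224, 162, 16, 28)
(240, 168, 17, 28)
(274, 169, 27, 35)
(448, 330, 22, 23)
(360, 140, 15, 16)
D exp [439. 272.] head exp [379. 287.]
```

View pics/end.png

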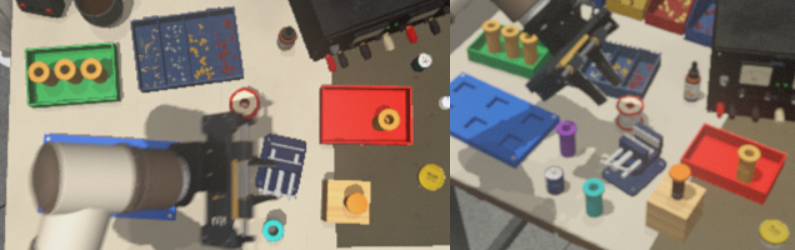

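The final views show three bushings standing in the green bin, D in the red bin, an empty tray, the gauge in its block and the bystanders in place. One numeric check of the gauge's height against the start picture, then I hand in.

```bash
python3 - <<'E'
from h import *
b=cam('scene'); now=b['pixels'].copy()
def head(im):
    b['pixels']=im; return [cv2.boundingRect(k) for k in blobs(b,(5,190,140),(14,255,255),40,(360,270,400,305))]
h0,h1=head(cv2.imread('pics/scene0.png')),head(now); print(h0,h1)
if h0 and h1 and abs(h0[0][1]-h1[0][1])<=2: print(finish_job())
E
```

```text
[] []
```

```bash
python3 - <<'E'
from h import *
b=cam('scene'); now=b['pixels'].copy()
def head(im):
    b['pixels']=im; return [cv2.boundingRect(k) for k in blobs(b,(5,170,90),(17,255,255),40,(360,270,400,312))]
h0,h1=head(cv2.imread('pics/scene0.png')),head(now); print(h0,h1)
if h0 and h1 and abs(h0[0][1]-h1[0][1])<=2: print(finish_job())
E
```

```text
[(371, 281, 19, 16)] [(372, 281, 19, 16)]
the job is handed in; nothing more can be done
None
```

The job is handed in after about 52 s of robot time: the three bushings the gauge passed through stand in the green bin, the one it stuck in is in the red bin, and the gauge is upright and home in its block.

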